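Scoop wood test cubes into the weighing pot

ROBOT

A 6-joint arm with a two-finger parallel gripper is mounted at the origin on the work surface. World frame = base frame: x ahead of the robot, y to its left, z up, the work surface at z = 0. Lengths are in m, angles in degrees, forces in N, time in s.
With the tool pointing down it reaches from about 0.35 to 0.875 m from the base axis. Payload 4.2 kg.
Tool frame: the origin (TCP) lies on the centre line of the jaws, within the pads' length; the fingertips stand r.tip_extent ahead of it and the grasp point (between the pads) lies 11 mm behind it (r.tip_extent is the distance from the TCP to the fingertips, in m); z points along the fingers, y is the line along which they close (so a half turn about z gives the same grasp; the last joint's range is limited). The gripper opens to 87 mm and grips with 3 to 60 N. Pads are 19 mm wide; open, the fingers measure 117 mm over their backs; the gripper's body (75 mm by 190 mm) begins 51 mm behind the grasp point.
Start: joints at [-61.845, 22.042, 0.453, 0, -68.411, -14.817], TCP at [0.144, -0.608, 0.231] pointing down, gripper open.
Joint ranges: [-179.83, 179.83], [-69.29, 118.12], [-61.27, 80.66], [-181.25, 117.63], [-171.15, -9.14], [-177.46, 177.46]. Speed limits (degrees/s): [159.86, 159.86, 180, 180, 180, 180].

INTERFACE

Orientations are given as a 3x3 rotation matrix whose columns are the frame's x, y, z axes.
In Python, from station import r gives the robot as it stands.
- The arm moves only by the shell command python3 -m jog 'ROWS'. ROWS is text: rows parted by semicolons, each of 5 numbers parted by spaces: the opening, from 0 (shut) to 1 (fully open), then the shift along the world's x, y, z in mm, then the turn about the world's z in degrees. In form: hand dx dy dz roll; .... A call has 1 to 5 rows; each row shifts and turns the commanded pose from where the row before left it; what a row does not reach is not made up. A row lasts 1/8 s, in which the tool goes at most 62.5 mm and 10.7 degrees, less where a joint would pass 70% of its speed; a pose out of reach is approached as far as the arm can. A call is refused whole if a number of a shift passes 62.5 or a number of a turn 10.7, either way. A call with a gripper value outside its range is refused whole. The fingers move at their own pace and stop on an object; the grip force is fixed at half the most. Time passes only in rows, so rows that do not move let the fingers close. It gives the time, the measured TCP pose, the force, the opening and the grip force at its end, in the units of the state.
- r.sense(): the state, without advancing time (a new reading comes with each control period).
- r.capture(name): name is "scene" or "side" or "wrist"; returns a dict with "pixels" (480x640x3 uint8, red, green, blue), "fovy" (degrees; the focal length in pixels is half the picture's height over the tangent of half this angle, whatever the lens; pixels are square), "cx", "cy" (the principal point, pixels), "origin" and "orientation" of the camera in the world; the wrist camera has in their place "T_tool_cam" (4x4, takes a point from camera to tool coordinates, whose origin is the TCP and whose axes are the flange's). Camera axes: x right, y down, z forward; pixel columns grow to the right and rows downward; lengths in m; the calibration is good to about 2 mm. A picture is of the moment at which its call begins: read the wrist's pose just before it. There is no depth.
- r.finish_job(): hands the job in; it is judged then, once.
The state is a dict: "time_s": time; "joints": joint angles; "joint_velocities": joint speeds; "effort": joint torques, N m; "tcp_pos": TCP position; "ee_rot": TCP orientation; "wrist_force": force on the tool from outside, world axes, zero at the start; "moment": the same for the moment, N m; "gripper_width": opening from 0.0 (shut) to 1.0 (fully open); "gripper_force": force on a finger pad.
Only numpy, scipy, OpenCV 4.12 (cv2) and the standard library are available. Lean on these libraries where they do the work, as an engineer would, in place of code of your own. Each camera call takes 0.05 s, during which the arm holds its last target. There are 200 camera calls.

TASK

First lift the steel pot by its handle off its stand, stand it upright in the middle of the balance's steel pan and let go of it. Then, with the hand scoop, scoop at least three of the six wooden cubes out of the blue tray and tip them into the pot; never touch the cubes with the fingers, and leave no cube anywhere but in the pot or in the tray. Finally put the empty scoop back flat on its orange mat, the way up it was; keep the pot upright and do not disturb the other things on the bench.

Things in the scene. Friction and masses are not known exactly. Their poses are not given: they have to be found in the camera images.
- pot: Open round steel pot (evaporating dish), 140 mm across the rim, 60 mm high, base 100 mm across, wall 4 mm, inner floor 5 mm up, about 0.28 kg (varies). Origin: centre of its underside; z up. A black D-shaped side handle stands out along the pot's -x (towards the robot at the start, give or take 0.55 rad), see pot_handle.
- pot_handle (a point): Middle of the upright grip bar of the pot's handle, 106 mm from the pot's axis along its -x and 38 mm above its underside. The bar is 14 mm wide (along the pot's y), 8 mm thick and reaches from 14 to 58 mm above the underside; 28 mm free between bar and wall; it can be pinched across its width from above.
- stand: Fixed round steel trivet that carries the pot at the start, 124 mm across, top 50 mm above the bench. Origin: centre of its foot, on the bench.
- balance: Fixed electronic balance, white housing 230 mm (x) by 190 mm (y), 58 mm high, with a green display at its -x end. Origin: on the bench straight below the pan's centre (the housing reaches from 150 mm on its -x side to 80 mm on its +x side); z up.
- pan (a point): Centre of the top face of the balance's steel pan, 150 mm (x) by 160 mm (y), 75 mm above the bench. Axes as the balance's.
- tray: Fixed blue open tray holding the cubes, outside 208 mm (x) by 124 mm (y) by 38 mm high, walls and floor 4 mm, so inside 200 by 116 mm. Origin: centre of its underside on the bench. At the start all cubes lie in its +x half (far from the robot), none nearer than 15 mm to +x of the middle; the -x half is free for the scoop.
- scoop: Aluminium hand scoop, 0.16 kg, red handle (see scoop_grip). Pan 90 mm wide, 95 mm long (x -45 to +50 mm); floor, sides and back 3 mm thick, 28 mm high; open mouth towards +x: the floor thins to a 0.6 mm lip at x = +50, the sides slope down from x = +5 to +44. Origin: underside, 50 mm behind the lip; z up. It starts flat on the mat, mouth away from the robot (within 0.35 rad of world +x).
- scoop_grip (a point): Grip point on the axis of the scoop's handle, at (-60, 0, +85) mm in the scoop's frame. The handle is a straight bar, 18 mm wide (scoop's y), 12 mm thick, 100 mm long, from the back wall at (-43, 0, 22) mm up and back along (-0.259, 0, 0.966), so it leans 15 degrees from vertical; the grip point is 65 mm along it. Pinch it across its width, fingers pointing down along the bar.
- mat: Fixed orange plastic mat, the scoop's place, 220 mm (x) by 140 mm (y), 4 mm thick. Origin: centre of its underside on the bench.
- cube0: Brown hardwood test cube, 22 mm, edges bevelled 3 mm, 12 g. Origin: its centre. All six are alike; they slide off the polished scoop at a slope of about 14 to 21 degrees.
- cube1: Brown hardwood test cube, 22 mm, edges bevelled 3 mm, 12 g. Origin: its centre.
- cube2: Brown hardwood test cube, 22 mm, edges bevelled 3 mm, 12 g. Origin: its centre.
- cube3: Brown hardwood test cube, 22 mm, edges bevelled 3 mm, 12 g. Origin: its centre.
- cube4: Brown hardwood test cube, 22 mm, edges bevelled 3 mm, 12 g. Origin: its centre.
- cube5: Brown hardwood test cube, 22 mm, edges bevelled 3 mm, 12 g. Origin: its centre.
- beaker: Bystander: glass beaker, 72 mm across, 95 mm high. Origin: centre of its underside.
- jar: Bystander: amber jar with black cap, 60 mm across, 85 mm high. Origin: centre of its underside.
- block: Bystander: wooden block 60 by 80 by 45 mm. Origin: centre of its underside.
- weight: Bystander: brass calibration weight, 30 mm across, 38 mm high. Origin: centre of its underside.
- dish: Bystander: white ceramic dish, 60 mm across, 16 mm high. Origin: centre of its underside.
- caliper: Bystander: steel calliper lying flat, 130 mm long (its y), 12 mm high. Origin: centre of the beam's underside.

How it is judged (in metres and radians):
On the way, in this order (a step that is already met when the one before it is completed fails the run):
1. the pot stands upright on the balance pan, let go (x of pot in the frame of pan between -0.035 and 0.035 m and y of pot in the frame of pan between -0.035 and 0.035 m and z of pot in the frame of pan between -0.006 and 0.006 m and angle between pot's own z axis and vertical below 0.1 rad and linear speed of pot below 0.02 m/s and contact force between the fingers and pot below 0.1 N), for 0.2 s.
2. at least one cube rides in the scoop, lifted clear of the tray (((x of cube0 in the frame of scoop between -0.045 and 0.055 m and y of cube0 in the frame of scoop between -0.045 and 0.045 m and z of cube0 in the frame of scoop between 0 and 0.05 m and height (world z) of cube0 above 0.08 m) or (x of cube1 in the frame of scoop between -0.045 and 0.055 m and y of cube1 in the frame of scoop between -0.045 and 0.045 m and z of cube1 in the frame of scoop between 0 and 0.05 m and height (world z) of cube1 above 0.08 m) or (x of cube2 in the frame of scoop between -0.045 and 0.055 m and y of cube2 in the frame of scoop between -0.045 and 0.045 m and z of cube2 in the frame of scoop between 0 and 0.05 m and height (world z) of cube2 above 0.08 m) or (x of cube3 in the frame of scoop between -0.045 and 0.055 m and y of cube3 in the frame of scoop between -0.045 and 0.045 m and z of cube3 in the frame of scoop between 0 and 0.05 m and height (world z) of cube3 above 0.08 m) or (x of cube4 in the frame of scoop between -0.045 and 0.055 m and y of cube4 in the frame of scoop between -0.045 and 0.045 m and z of cube4 in the frame of scoop between 0 and 0.05 m and height (world z) of cube4 above 0.08 m) or (x of cube5 in the frame of scoop between -0.045 and 0.055 m and y of cube5 in the frame of scoop between -0.045 and 0.045 m and z of cube5 in the frame of scoop between 0 and 0.05 m and height (world z) of cube5 above 0.08 m))), for 0.2 s.
At the end, for the whole second after the job is handed in: Pot upright, at rest and let go on the balance pan, centred within 35 mm along each side; at least three cubes in the pot, every other cube in the pot or the tray; scoop at rest, flat (0.12 rad) on the mat, its origin within 100 mm along and 65 mm across the mat's middle (all of step 1 and (((horizontal distance between cube0 and pot below 0.07 m and z of cube0 in the frame of pot between 0 and 0.056 m) and (horizontal distance between cube1 and pot below 0.07 m and z of cube1 in the frame of pot between 0 and 0.056 m) and (horizontal distance between cube2 and pot below 0.07 m and z of cube2 in the frame of pot between 0 and 0.056 m)) or ((horizontal distance between cube0 and pot below 0.07 m and z of cube0 in the frame of pot between 0 and 0.056 m) and (horizontal distance between cube1 and pot below 0.07 m and z of cube1 in the frame of pot between 0 and 0.056 m) and (horizontal distance between cube3 and pot below 0.07 m and z of cube3 in the frame of pot between 0 and 0.056 m)) or ((horizontal distance between cube0 and pot below 0.07 m and z of cube0 in the frame of pot between 0 and 0.056 m) and (horizontal distance between cube1 and pot below 0.07 m and z of cube1 in the frame of pot between 0 and 0.056 m) and (horizontal distance between cube4 and pot below 0.07 m and z of cube4 in the frame of pot between 0 and 0.056 m)) or ((horizontal distance between cube0 and pot below 0.07 m and z of cube0 in the frame of pot between 0 and 0.056 m) and (horizontal distance between cube1 and pot below 0.07 m and z of cube1 in the frame of pot between 0 and 0.056 m) and (horizontal distance between cube5 and pot below 0.07 m and z of cube5 in the frame of pot between 0 and 0.056 m)) or ((horizontal distance between cube0 and pot below 0.07 m and z of cube0 in the frame of pot between 0 and 0.056 m) and (horizontal distance between cube2 and pot below 0.07 m and z of cube2 in the frame of pot between 0 and 0.056 m) and (horizontal distance between cube3 and pot below 0.07 m and z of cube3 in the frame of pot between 0 and 0.056 m)) or ((horizontal distance between cube0 and pot below 0.07 m and z of cube0 in the frame of pot between 0 and 0.056 m) and (horizontal distance between cube2 and pot below 0.07 m and z of cube2 in the frame of pot between 0 and 0.056 m) and (horizontal distance between cube4 and pot below 0.07 m and z of cube4 in the frame of pot between 0 and 0.056 m)) or ((horizontal distance between cube0 and pot below 0.07 m and z of cube0 in the frame of pot between 0 and 0.056 m) and (horizontal distance between cube2 and pot below 0.07 m and z of cube2 in the frame of pot between 0 and 0.056 m) and (horizontal distance between cube5 and pot below 0.07 m and z of cube5 in the frame of pot between 0 and 0.056 m)) or ((horizontal distance between cube0 and pot below 0.07 m and z of cube0 in the frame of pot between 0 and 0.056 m) and (horizontal distance between cube3 and pot below 0.07 m and z of cube3 in the frame of pot between 0 and 0.056 m) and (horizontal distance between cube4 and pot below 0.07 m and z of cube4 in the frame of pot between 0 and 0.056 m)) or ((horizontal distance between cube0 and pot below 0.07 m and z of cube0 in the frame of pot between 0 and 0.056 m) and (horizontal distance between cube3 and pot below 0.07 m and z of cube3 in the frame of pot between 0 and 0.056 m) and (horizontal distance between cube5 and pot below 0.07 m and z of cube5 in the frame of pot between 0 and 0.056 m)) or ((horizontal distance between cube0 and pot below 0.07 m and z of cube0 in the frame of pot between 0 and 0.056 m) and (horizontal distance between cube4 and pot below 0.07 m and z of cube4 in the frame of pot between 0 and 0.056 m) and (horizontal distance between cube5 and pot below 0.07 m and z of cube5 in the frame of pot between 0 and 0.056 m)) or ((horizontal distance between cube1 and pot below 0.07 m and z of cube1 in the frame of pot between 0 and 0.056 m) and (horizontal distance between cube2 and pot below 0.07 m and z of cube2 in the frame of pot between 0 and 0.056 m) and (horizontal distance between cube3 and pot below 0.07 m and z of cube3 in the frame of pot between 0 and 0.056 m)) or ((horizontal distance between cube1 and pot below 0.07 m and z of cube1 in the frame of pot between 0 and 0.056 m) and (horizontal distance between cube2 and pot below 0.07 m and z of cube2 in the frame of pot between 0 and 0.056 m) and (horizontal distance between cube4 and pot below 0.07 m and z of cube4 in the frame of pot between 0 and 0.056 m)) or ((horizontal distance between cube1 and pot below 0.07 m and z of cube1 in the frame of pot between 0 and 0.056 m) and (horizontal distance between cube2 and pot below 0.07 m and z of cube2 in the frame of pot between 0 and 0.056 m) and (horizontal distance between cube5 and pot below 0.07 m and z of cube5 in the frame of pot between 0 and 0.056 m)) or ((horizontal distance between cube1 and pot below 0.07 m and z of cube1 in the frame of pot between 0 and 0.056 m) and (horizontal distance between cube3 and pot below 0.07 m and z of cube3 in the frame of pot between 0 and 0.056 m) and (horizontal distance between cube4 and pot below 0.07 m and z of cube4 in the frame of pot between 0 and 0.056 m)) or ((horizontal distance between cube1 and pot below 0.07 m and z of cube1 in the frame of pot between 0 and 0.056 m) and (horizontal distance between cube3 and pot below 0.07 m and z of cube3 in the frame of pot between 0 and 0.056 m) and (horizontal distance between cube5 and pot below 0.07 m and z of cube5 in the frame of pot between 0 and 0.056 m)) or ((horizontal distance between cube1 and pot below 0.07 m and z of cube1 in the frame of pot between 0 and 0.056 m) and (horizontal distance between cube4 and pot below 0.07 m and z of cube4 in the frame of pot between 0 and 0.056 m) and (horizontal distance between cube5 and pot below 0.07 m and z of cube5 in the frame of pot between 0 and 0.056 m)) or ((horizontal distance between cube2 and pot below 0.07 m and z of cube2 in the frame of pot between 0 and 0.056 m) and (horizontal distance between cube3 and pot below 0.07 m and z of cube3 in the frame of pot between 0 and 0.056 m) and (horizontal distance between cube4 and pot below 0.07 m and z of cube4 in the frame of pot between 0 and 0.056 m)) or ((horizontal distance between cube2 and pot below 0.07 m and z of cube2 in the frame of pot between 0 and 0.056 m) and (horizontal distance between cube3 and pot below 0.07 m and z of cube3 in the frame of pot between 0 and 0.056 m) and (horizontal distance between cube5 and pot below 0.07 m and z of cube5 in the frame of pot between 0 and 0.056 m)) or ((horizontal distance between cube2 and pot below 0.07 m and z of cube2 in the frame of pot between 0 and 0.056 m) and (horizontal distance between cube4 and pot below 0.07 m and z of cube4 in the frame of pot between 0 and 0.056 m) and (horizontal distance between cube5 and pot below 0.07 m and z of cube5 in the frame of pot between 0 and 0.056 m)) or ((horizontal distance between cube3 and pot below 0.07 m and z of cube3 in the frame of pot between 0 and 0.056 m) and (horizontal distance between cube4 and pot below 0.07 m and z of cube4 in the frame of pot between 0 and 0.056 m) and (horizontal distance between cube5 and pot below 0.07 m and z of cube5 in the frame of pot between 0 and 0.056 m))) and ((horizontal distance between cube0 and pot below 0.07 m and z of cube0 in the frame of pot between 0 and 0.056 m) or (x of cube0 in the frame of tray between -0.104 and 0.104 m and y of cube0 in the frame of tray between -0.062 and 0.062 m and z of cube0 in the frame of tray between 0 and 0.06 m)) and ((horizontal distance between cube1 and pot below 0.07 m and z of cube1 in the frame of pot between 0 and 0.056 m) or (x of cube1 in the frame of tray between -0.104 and 0.104 m and y of cube1 in the frame of tray between -0.062 and 0.062 m and z of cube1 in the frame of tray between 0 and 0.06 m)) and ((horizontal distance between cube2 and pot below 0.07 m and z of cube2 in the frame of pot between 0 and 0.056 m) or (x of cube2 in the frame of tray between -0.104 and 0.104 m and y of cube2 in the frame of tray between -0.062 and 0.062 m and z of cube2 in the frame of tray between 0 and 0.06 m)) and ((horizontal distance between cube3 and pot below 0.07 m and z of cube3 in the frame of pot between 0 and 0.056 m) or (x of cube3 in the frame of tray between -0.104 and 0.104 m and y of cube3 in the frame of tray between -0.062 and 0.062 m and z of cube3 in the frame of tray between 0 and 0.06 m)) and ((horizontal distance between cube4 and pot below 0.07 m and z of cube4 in the frame of pot between 0 and 0.056 m) or (x of cube4 in the frame of tray between -0.104 and 0.104 m and y of cube4 in the frame of tray between -0.062 and 0.062 m and z of cube4 in the frame of tray between 0 and 0.06 m)) and ((horizontal distance between cube5 and pot below 0.07 m and z of cube5 in the frame of pot between 0 and 0.056 m) or (x of cube5 in the frame of tray between -0.104 and 0.104 m and y of cube5 in the frame of tray between -0.062 and 0.062 m and z of cube5 in the frame of tray between 0 and 0.06 m)) and x of scoop in the frame of mat between -0.1 and 0.1 m and y of scoop in the frame of mat between -0.065 and 0.065 m and z of scoop in the frame of mat between 0 and 0.012 m and angle between scoop's own z axis and vertical below 0.12 rad and linear speed of scoop below 0.02 m/s); the robot touches nothing.
It fails at once if a finger touches a cube (contact force between the fingers and cube0 above 1 N or contact force between the fingers and cube1 above 1 N or contact force between the fingers and cube2 above 1 N or contact force between the fingers and cube3 above 1 N or contact force between the fingers and cube4 above 1 N or contact force between the fingers and cube5 above 1 N).
It fails at once if the pot is tipped by more than 30 degrees (angle between pot's own z axis and vertical above 0.52 rad).
It fails at once if another thing on the bench is moved by more than 30 mm or knocked over (distance of any of beaker, jar, block, weight, dish, caliper from where it was at the start of the episode above 0.03 m or angle between any of beaker, jar, block, weight, dish, caliper's own z axis and vertical above 0.5 rad).
It also fails if it takes over 72 s, if anything falls off the work surface, if the arm or the gripper's body presses on something with over 40 N, if the wrist force passes 120 N, or if a joint passes its speed limit or range.

## Working session

There is one attempt and no reset: what is moved stays moved. The work goes in short steps, Python scripts to look and compute and a shell command to move; the robot and the scene stay as the last step left them, time stands still between calls to the robot, and variables do not carry over. Pictures are saved under pics/ and viewed, at most 10 in all, crops included, and the job is handed in when it is done.

```bash
ls; mkdir -p pics; cat > h.py <<'E'
import numpy as np,cv2
from station import r
def cam(n):
    s=r.sense(); c=r.capture(n); im=c["pixels"]
    f=im.shape[0]/2/np.tan(np.radians(c["fovy"])/2)
    if "origin" in c: o=np.array(c["origin"]);R=np.array(c["orientation"])
    else:
        T=np.array(c["T_tool_cam"]);Rt=np.array(s["ee_rot"]);o=Rt@T[:3,3]+np.array(s["tcp_pos"]);R=Rt@T[:3,:3]
    return dict(im=im,f=f,c=(c["cx"],c["cy"]),o=o,R=R)
def ray(c,u,v):
    return c["R"]@np.array([(u-c["c"][0])/c["f"],(v-c["c"][1])/c["f"],1.])
def onz(c,u,v,z):
    d=ray(c,u,v); return c["o"]+d*(z-c["o"][2])/d[2]
def proj(c,P):
    q=c["R"].T@(np.array(P)-c["o"]); return q[0]/q[2]*c["f"]+c["c"][0],q[1]/q[2]*c["f"]+c["c"][1]
def save(c,n): cv2.imwrite("pics/"+n,cv2.cvtColor(c["im"],cv2.COLOR_RGB2BGR))
E
python3 - <<'E'
from h import *
import pickle
for n in("scene","side","wrist"):
    c=cam(n);save(c,n+"0.png");pickle.dump(c,open(n+"0.pkl","wb"));print(n,c["o"].round(3),c["R"][:,2].round(2),round(c["f"]))
print(r.tip_extent,r.sense())
E
```

```text
pics
scene [ 1.114 -0.582  0.886] [-0.49  0.53 -0.7 ] 498
side [0.512 0.936 0.631] [ 0.04 -0.86 -0.51] 512
wrist [ 0.067 -0.626  0.384] [ 0.28  0.07 -0.96] 411
0.008 {'time_s': 0.15, 'joints': array([-6.18446512e+01,  2.20786039e+01,  3.97335795e-01, -1.79725602e-02,
       -6.84128084e+01, -1.48163090e+01]), 'joint_velocities': array([ 0.03592487, -0.1855023 ,  0.28164347,  0.15971766, -0.02743989,
       -0.01981449]), 'effort': array([ 2.36264268e-04, -3.91052234e+01,  1.87588030e+01,  4.22237545e+00,
        1.23999413e-02, -1.40139064e-04]), 'tcp_pos': array([ 0.14408955, -0.60770199,  0.22973614]), 'ee_rot': array([[-9.73048536e-01, -2.30599823e-01, -5.17601861e-04],
       [-2.30600362e-01,  9.73047255e-01,  1.58527350e-03],
       [ 1.38087281e-04,  1.66190724e-03, -9.99998609e-01]]), 'wrist_force': array([ 0.13339199, -0.36273402,  0.42712158]), 'moment': array([-0.0036284 ,  0.05361922, -0.0591552 ]), 'gripper_force': 0.0, 'gripper_width': 1.0029179833434487}
```

View pics/scene0.png

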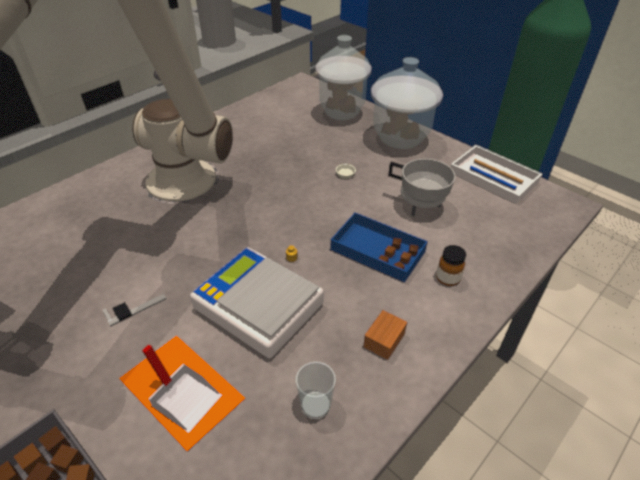

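View pics/side0.png

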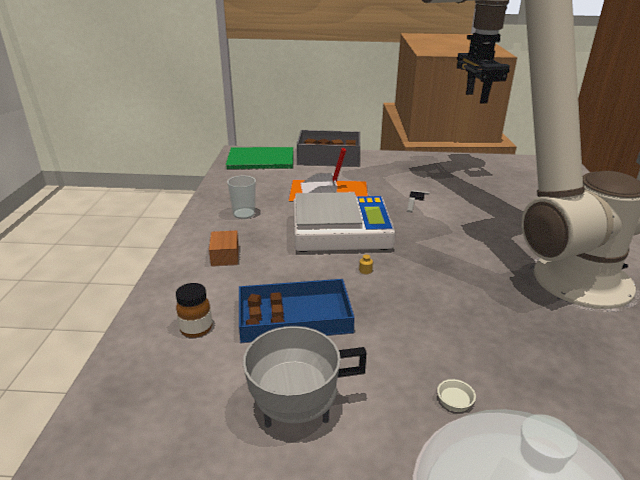

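The scene view shows the mat and scoop at (182,390), the balance at (260,300), the tray at (380,246) with cubes on its far side, and the pot at (427,185) with its handle at (397,170). In the side view the pot is at (292,372) with its handle at (352,362), and the scoop handle is at (340,165). Next I'll measure these.

```bash
cat > m.py <<'E'
from h import *
import pickle
def mask(c,f,box):
    h=cv2.cvtColor(c["im"],cv2.COLOR_RGB2HSV).astype(int); m=f(h[...,0],h[...,1],h[...,2])
    z=np.zeros(m.shape,np.uint8);x0,y0,x1,y1=box;z[y0:y1,x0:x1]=m[y0:y1,x0:x1];return z
def big(m): return max(cv2.findContours(m,cv2.RETR_EXTERNAL,cv2.CHAIN_APPROX_NONE)[0],key=cv2.contourArea)[:,0]
def planerect(c,m,z):
    k=cv2.convexHull(big(m))[:,0]
    P=np.array([onz(c,u,v,z)[:2] for u,v in k]).astype(np.float32)
    return cv2.minAreaRect(P*1000)
if __name__=="__main__":
    S=pickle.load(open("scene0.pkl","rb"));D=pickle.load(open("side0.pkl","rb"))
    print("mat",planerect(S,mask(S,lambda h,s,v:(h>7)&(h<17)&(s>200)&(v>140),(100,320,270,460)),.004), "exp 220x140")
    blue=lambda h,s,v:(h>100)&(h<125)&(s>120)
    # tray: outline on several heights
    print("trayS",planerect(S,mask(S,blue,(320,200,440,290)),.038),"trayD",planerect(D,mask(D,blue,(220,270,370,350)),.038))
    for n,c,b in(("S",S,(330,210,430,280)),("D",D,(240,285,350,335))):
        m=mask(c,lambda h,s,v:(h<15)&(s>90)&(v>30),b)
        nn,_,st,ce=cv2.connectedComponentsWithStats(m)
        for i in range(1,nn):
            if st[i,4]>8:print("cube",n,st[i],onz(c,*ce[i],.02).round(3))
    # scoop red handle
    for n,c,b in(("S",S,(130,330,190,400)),("D",D,(320,140,355,190))):
        m=mask(c,lambda h,s,v:((h<5)|(h>172))&(s>150)&(v>60),b);k=big(m)
        i=np.argmin(k[:,1]);j=np.argmax(k[:,1]);print("red",n,k[i],k[j],onz(c,*map(float,k[i]),.12).round(3),onz(c,*map(float,k[j]),.03).round(3), cv2.contourArea(k))
    # pot: handle black
    for n,c,b in(("S",S,(380,155,412,190)),("D",D,(336,340,372,385))):
        m=mask(c,lambda h,s,v:(v<50),b);k=big(m);x,y,w,hh=cv2.boundingRect(k);print("handle",n,x,y,w,hh)
E
python3 m.py
python3 - <<'E'
import cv2,numpy as np
s=cv2.imread("pics/scene0.png")
a=cv2.resize(s[145:235,320:470],None,fx=5,fy=5,interpolation=3)[:,:750]
b=cv2.resize(s[235:445,110:330],None,fx=2.8,fy=2.8,interpolation=3)
cv2.imwrite("pics/a.png",a);cv2.imwrite("pics/b.png",b)
E
```

```text
mat ((571.3094482421875, -400.0169372558594), (216.7047882080078, 137.57217407226562), 1.5763754844665527) exp 220x140
trayS ((616.33056640625, 150.8366241455078), (211.8717498779297, 148.4332733154297), 11.34175968170166) trayD ((601.8473510742188, 188.7705078125), (205.50030517578125, 162.69760131835938), 11.309155464172363)
cube S [380 238  21  23 170] [0.641 0.177 0.02 ]
cube S [395 245  23  23 175] [0.683 0.186 0.02 ]
cube D [270 293  14  29 282] [0.64  0.168 0.02 ]
cube D [246 294  15  30 300] [0.682 0.176 0.02 ]
red S [148 345] [165 384] [ 0.527 -0.414  0.12 ] [ 0.559 -0.421  0.03 ] 308.0
red D [342 148] [333 180] [ 0.533 -0.428  0.12 ] [ 0.556 -0.409  0.03 ] 110.5
handle S 389 163 13 16
handle D 338 347 28 30
```

View pics/b.png

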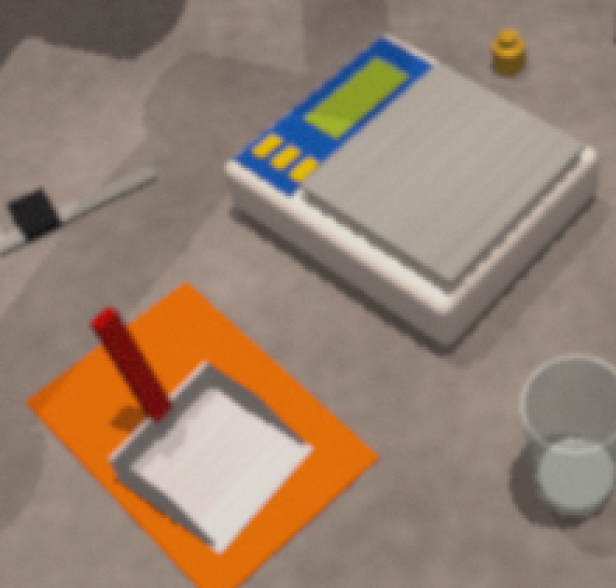

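View pics/a.png

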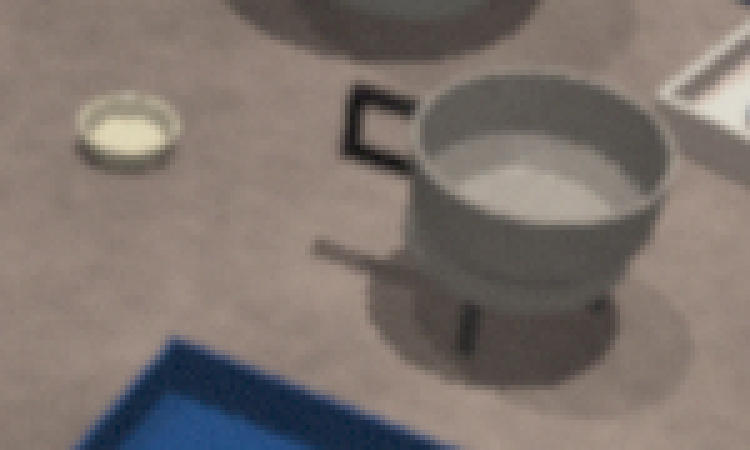

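Crop b shows the balance pan corners, the scoop flat with its mouth pointing away along about +x, and the red handle. Crop a shows the pot rim (403..455, 159..190) and the handle bar from (391,163) to (389.5,177). Next I'll turn these into positions and check them against the given sizes.

```bash
cat > m2.py <<'E'
from m import *
S=pickle.load(open("scene0.pkl","rb"));D=pickle.load(open("side0.pkl","rb"))
p=[onz(S,*q,.075)[:2] for q in((264.3,259.3),(318.9,289.6),(271.4,336.8),(217.1,302.9))]
print("pan",np.round(p,3).tolist(),cv2.minAreaRect((np.array(p)*1000).astype(np.float32)))
print("rim S",[onz(S,*q,.11).round(3)[:2].tolist() for q in((403,175),(455,176.6),(429,159),(428,190))])
print("rim D",[onz(D,*q,.11).round(3)[:2].tolist() for q in((245,360),(341,360),(293,329),(293,391))])
print("bar S",onz(S,391,163.5,.108),onz(S,389.5,176.6,.064)); print("bar D",onz(D,362.5,349,.108))
print("lip",[onz(S,*q,.005).round(3)[:2].tolist() for q in((221.4,394.6),(188.6,432.1))],"back",[onz(S,*q,.032).round(3)[:2].tolist() for q in((183.2,364.3),(149.3,398.6))])
b=mask(S,lambda h,s,v:(h>100)&(h<125)&(s>120),(320,200,440,290));k=big(b)
ap=cv2.approxPolyDP(k,4,True)[:,0];print("tray px",ap.tolist(),[onz(S,*map(float,q),.038).round(3)[:2].tolist() for q in ap])
b=mask(D,lambda h,s,v:(h>100)&(h<125)&(s>120),(220,270,370,350));k=big(b)
ap=cv2.approxPolyDP(k,4,True)[:,0];print("tray px D",ap.tolist(),[onz(D,*map(float,q),.038).round(3)[:2].tolist() for q in ap])
E
python3 m2.py
```

```text
pan [[0.483, -0.096], [0.635, -0.076], [0.651, -0.228], [0.507, -0.248]] ((569.0752563476562, -162.08151245117188), (152.87977600097656, 154.05303955078125), 7.507598876953125)
rim S [[0.543, 0.34], [0.646, 0.429], [0.551, 0.448], [0.627, 0.332]]
rim D [[0.65, 0.404], [0.513, 0.395], [0.589, 0.332], [0.575, 0.457]]
bar S [0.4871271  0.36172096 0.108     ] [0.48700592 0.36250858 0.064     ]
bar D [0.48205958 0.36756867 0.108     ]
lip [[0.641, -0.355], [0.657, -0.443]] back [[0.549, -0.373], [0.565, -0.459]]
tray px [[332, 238], [332, 249], [402, 280], [425, 245], [356, 214]] [[0.521, 0.091], [0.547, 0.063], [0.73, 0.099], [0.702, 0.23], [0.504, 0.202]]
tray px D [[342, 279], [239, 287], [241, 341], [290, 324], [326, 334], [352, 332], [353, 315]] [[0.517, 0.091], [0.718, 0.132], [0.684, 0.286], [0.606, 0.236], [0.541, 0.258], [0.496, 0.25], [0.495, 0.203]]
```

```bash
python3 -m jog '1 40 45 0 2;1 40 45 0 0;1 40 45 5 0;1 40 45 10 0;1 40 45 10 0'; python3 -m jog '0.6 40 45 10 0;0.6 40 45 10 0;0.6 40 45 5 0;0.6 40 45 0 0;0.6 0 0 0 0' ; python3 -c "
from h import *;import pickle
c=cam('wrist');pickle.dump(c,open('w_bal.pkl','wb'));save(c,'w_bal.png')"
python3 -m jog '0.6 0 60 0 0;0.6 0 60 0 0;0.6 0 60 0 0;0.6 0 60 0 0;0.6 0 50 0 0'; python3 -m jog '0.6 0 0 0 0'; python3 - <<'E'
from m import *
c=cam('wrist');pickle.dump(c,open('w_tray.pkl','wb'));save(c,'w_tray.png')
a=pickle.load(open('w_bal.pkl','rb'))
cv2.imwrite("pics/c.png",cv2.resize(cv2.cvtColor(np.hstack([a["im"],c["im"]]),cv2.COLOR_RGB2BGR),(800,300),interpolation=cv2.INTER_AREA))
k=big(mask(c,lambda h,s,v:(h>100)&(h<125)&(s>120),(0,0,640,480)))
ap=cv2.approxPolyDP(cv2.convexHull(k),6,True)[:,0]
for q in ap: print(q,onz(c,*map(float,q),.038).round(3)[:2],onz(c,*map(float,q),.0).round(3)[:2])
m=mask(c,lambda h,s,v:(h<15)&(s>90)&(v>30),(0,0,640,480));nn,_,st,ce=cv2.connectedComponentsWithStats(m)
for i in range(1,nn):
    if st[i,4]>100:print("cube",st[i],onz(c,*ce[i],.02).round(3))
E
```

```text
time_s: 0.78
tcp_pos: [0.3451, -0.3814, 0.2557]
ee_rot: [[-0.964, -0.264, -0.0], [-0.264, 0.964, 0.0], [0.0, 0.0, -1.0]]
wrist_force: [0.8, -0.8, -0.3]
gripper_width: 0.999
gripper_force: 0.0
time_s: 1.4
tcp_pos: [0.5062, -0.2002, 0.2798]
ee_rot: [[-0.963, -0.269, -0.001], [-0.269, 0.963, 0.0], [0.001, 0.001, -1.0]]
wrist_force: [-0.6, -0.4, 0.6]
gripper_width: 0.608
gripper_force: 0.0
time_s: 2.08
tcp_pos: [0.5036, 0.0875, 0.2807]
ee_rot: [[-0.965, -0.263, 0.0], [-0.263, 0.965, -0.0], [-0.0, -0.0, -1.0]]
wrist_force: [1.5, -0.1, 0.2]
gripper_width: 0.602
gripper_force: 0.0
time_s: 2.2
tcp_pos: [0.5038, 0.0883, 0.2804]
ee_rot: [[-0.964, -0.267, -0.0], [-0.267, 0.964, 0.0], [0.0, 0.0, -1.0]]
wrist_force: [-0.6, -0.8, -1.1]
gripper_width: 0.599
gripper_force: 0.0
[316 209] [0.509 0.086] [0.517 0.088]
[429 217] [0.487 0.196] [0.493 0.208]
[438 226] [0.494 0.207] [0.5   0.221]
[423 320] [0.595 0.228] [0.611 0.243]
[383 345] [0.636 0.196] [0.655 0.209]
[306 344] [0.657 0.115] [0.679 0.12 ]
cube [318 320  19  23 352] [0.646 0.136 0.02 ]
cube [351 321  21  24 440] [0.636 0.173 0.02 ]
cube [339 415  34   7 128] [0.749 0.2   0.02 ]
```

View pics/c.png

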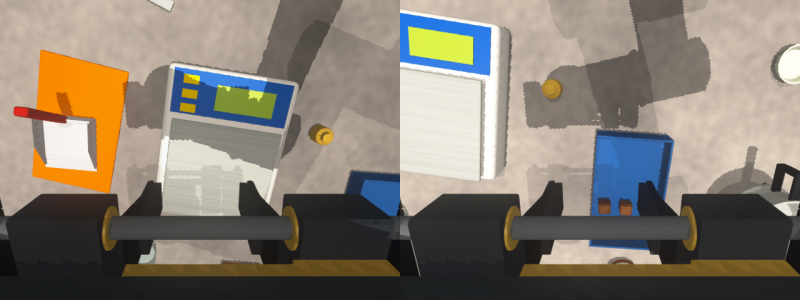

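The left half shows the mat, scoop and balance; the right half shows the tray with cubes at (605..625,207) and the pot edge at the far right. The wrist camera sees the robot side of the hand, so I'll stand beyond the pot handle to look at it.

```bash
python3 -m jog '0.6 11 50 0 0;0.6 11 50 0 0;0.6 11 50 0 0;0.6 11 50 0 0;0.6 11 50 0 0'|tail -1; python3 -m jog '0.6 0 0 0 0'|head -2; python3 - <<'E'
from m import *
c=cam('wrist');pickle.dump(c,open('w_pot.pkl','wb'));save(c,'w_pot.png')
print(proj(c,(.485,.364,.108)),proj(c,(.587,.392,.11)),proj(c,(.569,-.162,.075)))
E
```

```text
gripper_force: 0.0
time_s: 3.0
tcp_pos: [0.5601, 0.3374, 0.2787]
(np.float64(379.40851695327115), np.float64(139.0215101081372)) (np.float64(374.4832814227281), np.float64(269.44258196944224)) (np.float64(-281.34479186611026), np.float64(62.47361394483906))
```

View pics/w_pot.png

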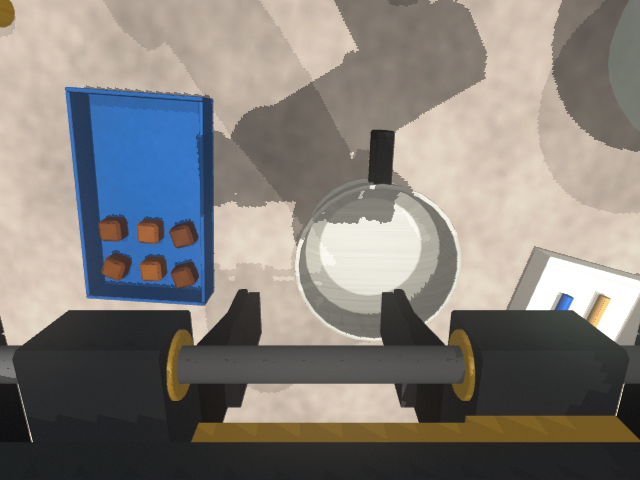

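This view shows the tray (67..213, 88..305) with all six cubes at about (113..184, 229..273), the pot rim (295..460, 181..340) and the handle's outer end at (382,131).

```bash
python3 - <<'E'
from m import *
c=pickle.load(open('w_pot.pkl','rb'))
g=cv2.cvtColor(c["im"],cv2.COLOR_RGB2GRAY)
o=onz(c,382.5,131,.108)[:2];L=onz(c,295,255,.11)[:2];Rr=onz(c,460,250,.11)[:2];B=onz(c,376,340,.11)[:2];w=onz(c,381,185,.10)[:2]
# circle of radius .07 through L,R,B
P=np.array([L,Rr,B]);A=np.c_[2*P,np.ones(3)];s=np.linalg.lstsq(A,(P**2).sum(1),rcond=None)[0]
print("rim",P.round(3).tolist(),"centre",s[:2],"rad",np.sqrt(s[2]+s[:2]@s[:2]))
d=s[:2]-o;print("outer end",o,"dist",np.linalg.norm(d),"yaw",np.degrees(np.arctan2(d[1],d[0])),"bar",o+d/np.linalg.norm(d)*.004)
t=np.array([onz(c,*q,.038)[:2] for q in((67,88),(213,98),(207,305),(87,297))]);print("tray",t.round(3).tolist(),[np.linalg.norm(t[i]-t[(i+1)%4]).round(3) for i in range(4)],t.mean(0))
ce=t.mean(0);a=np.radians(11.3);Q=np.array([[np.cos(a),np.sin(a)],[-np.sin(a),np.cos(a)]])
e=t[3]-t[0];print("yaw",np.degrees(np.arctan2(e[1],e[0])),np.degrees(np.arctan2((t[2]-t[1])[1],(t[2]-t[1])[0])))
for q in((113,229),(150,231),(183,235),(117,266),(153,268),(184,273)):
    p=onz(c,*q,.022)[:2];print("cube",p.round(3),(Q@(p-ce)).round(3))
E
```

```text
rim [[0.592, 0.325], [0.552, 0.455], [0.65, 0.413]] centre [0.58367426 0.39334545] rad 0.06920134107537078
outer end [0.47871442 0.36446594] dist 0.10886043702454466 yaw 15.38414276580752 bar [0.48257109 0.3655271 ]
tray [[0.517, 0.089], [0.491, 0.217], [0.695, 0.251], [0.719, 0.128]] [np.float64(0.131), np.float64(0.206), np.float64(0.125), np.float64(0.205)] [0.60541728 0.17134783]
yaw 11.036835135431671 9.306195170762612
cube [0.644 0.138] [ 0.032 -0.04 ]
cube [0.636 0.176] [ 0.031 -0.002]
cube [0.631 0.209] [0.033 0.032]
cube [0.684 0.147] [ 0.072 -0.039]
cube [0.676 0.185] [ 0.072 -0.001]
cube [0.673 0.217] [0.075 0.032]
```

```bash
python3 -m jog '0.6 -38 14 -20 0;0.6 -39 14 -30 0;0.6 0 0 -40 0;0.6 0 0 0 0'|sed -n 2,3p; python3 -m jog '0.6 0 0 -50 0;0.6 0 0 -40 0;0.6 0 0 -22 0;0.6 0 0 0 0'; python3 -m jog '0 0 0 0 0;0 0 0 0 0;0 0 0 0 0;0 0 0 0 0'
```

```text
tcp_pos: [0.4811, 0.3613, 0.1884]
ee_rot: [[-0.965, -0.262, -0.005], [-0.262, 0.965, -0.005], [0.006, -0.004, -1.0]]
time_s: 4.05
tcp_pos: [0.4832, 0.3634, 0.0787]
ee_rot: [[-0.965, -0.263, -0.001], [-0.263, 0.965, -0.002], [0.001, -0.001, -1.0]]
wrist_force: [0.2, 0.2, -0.4]
gripper_width: 0.596
gripper_force: 0.0
time_s: 4.55
tcp_pos: [0.4823, 0.3651, 0.0791]
ee_rot: [[-0.964, -0.265, 0.001], [-0.265, 0.964, 0.001], [-0.001, 0.0, -1.0]]
wrist_force: [-0.4, 0.6, -0.8]
gripper_width: 0.231
gripper_force: 0.0
```

```bash
python3 -m jog '0 0 0 0 0;0 0 0 0 0;0 0 0 0 0'|tail -2;  python3 -m jog '0 0 0 5 0;0 0 0 10 0;0 0 0 15 0;0 0 0 0 0'; python3 - <<'E'
from m import *
c=cam('side');save(c,'s1.png')
cv2.imwrite("pics/s1c.png",cv2.cvtColor(cv2.resize(c["im"][250:470,180:480],None,fx=2,fy=2),cv2.COLOR_RGB2BGR))
E
```

```text
gripper_width: 0.153
gripper_force: 30.0
time_s: 5.42
tcp_pos: [0.4829, 0.3655, 0.1104]
ee_rot: [[-0.964, -0.265, 0.002], [-0.265, 0.964, 0.002], [-0.003, 0.002, -1.0]]
wrist_force: [0.4, -0.6, -2.0]
gripper_width: 0.159
gripper_force: 30.0
```

View pics/s1c.png

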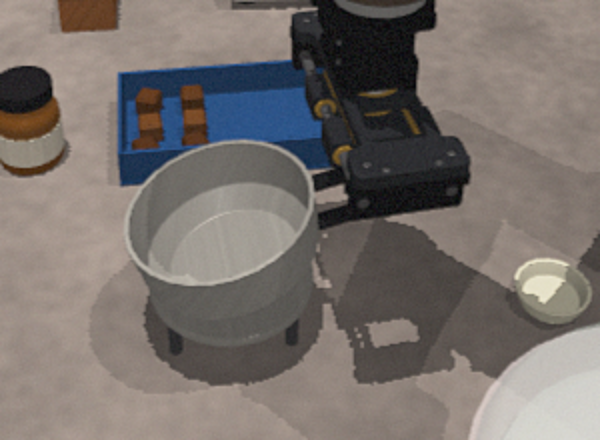

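The crop shows the pot sagging far side down, with the rim running from (130,230) to (315,185), about 13°. It may still be resting on the stand. I'll quantify the tilt by tracking features between side images.

```bash
cat > tilt.py <<'E'
from m import *
import sys
def rot(A,B,box):
    a=cv2.cvtColor(A,cv2.COLOR_RGB2GRAY);b=cv2.cvtColor(B,cv2.COLOR_RGB2GRAY)
    m=np.zeros(a.shape,np.uint8);x0,y0,x1,y1=box;m[y0:y1,x0:x1]=255
    sf=cv2.SIFT_create(contrastThreshold=.01);k1,d1=sf.detectAndCompute(a,m);m2=np.zeros_like(m);m2[max(0,y0-60):y1+30,x0-40:x1+40]=255
    k2,d2=sf.detectAndCompute(b,m2);M=[p for p,q in cv2.BFMatcher().knnMatch(d1,d2,k=2) if p.distance<.85*q.distance]
    T,i=cv2.estimateAffinePartial2D(np.float32([k1[p.queryIdx].pt for p in M]),np.float32([k2[p.trainIdx].pt for p in M]),ransacReprojThreshold=2)
    return np.degrees(np.arctan2(T[1,0],T[0,0])),int(i.sum()),len(M),T[:,2]
def ell(im,box):
    # outline of the dish: leftmost & rightmost of non-background by grey/saturation
    h=cv2.cvtColor(im,cv2.COLOR_RGB2HSV).astype(int);x0,y0,x1,y1=box
    m=np.zeros(im.shape[:2],np.uint8);m[y0:y1,x0:x1]=((h[...,1]<28)&(h[...,2]>60))[y0:y1,x0:x1]
    m=cv2.morphologyEx(m,cv2.MORPH_OPEN,np.ones((3,3)));k=big(m);e=cv2.fitEllipse(cv2.convexHull(k));l=k[k[:,0].argmin()];rr=k[k[:,0].argmax()]
    return l,rr,k[k[:,1].argmin()],np.round(e[2],1)
if __name__=="__main__":
    a=cv2.imread("pics/side0.png")[...,::-1].copy();b=cv2.imread("pics/s1.png")[...,::-1].copy()
    box=(240,325,345,425)
    print(rot(a,b,box),ell(a,(230,300,345,430)),ell(b,(230,300,345,430)))
    c=cam("side");save(c,sys.argv[1]);print(rot(b,c["im"],box),ell(c["im"],(230,260,345,430)))
E
python3 -m jog '0 0 0 3 0;0 0 0 5 0;0 0 0 0 0;0 0 0 0 0'|sed -n 2,4p; python3 tilt.py s2.png; for i in 1 2 3 4; do python3 -m jog '0 0 0 0 0'|grep force;done; python3 -c "
from station import r;print(r.sense()['moment'])"
```

```text
tcp_pos: [0.482, 0.3647, 0.1164]
ee_rot: [[-0.964, -0.264, -0.001], [-0.264, 0.964, -0.0], [0.001, -0.0, -1.0]]
wrist_force: [-0.7, -0.2, -1.2]
(np.float64(0.029820309255528046), 10, 32, array([-0.31224915, -0.63223561])) (array([243, 360], dtype=int32), array([339, 360], dtype=int32), array([302, 327], dtype=int32), np.float64(107.5)) (array([242, 362], dtype=int32), array([338, 369], dtype=int32), array([282, 322], dtype=int32), np.float64(15.6))
(np.float64(0.1468342017631871), 19, 37, array([ 0.91280895, -2.29904303])) (array([243, 363], dtype=int32), array([340, 367], dtype=int32), array([296, 320], dtype=int32), np.float64(23.5))
wrist_force: [-0.2, -0.4, -1.8]
gripper_force: 30.0
wrist_force: [-0.5, -0.7, -1.1]
gripper_force: 30.0
wrist_force: [-0.4, -0.9, -1.6]
gripper_force: 30.0
wrist_force: [0.5, -0.6, -3.0]
gripper_force: 30.0
[-0.20402543  0.31861918 -0.06700268]
```

```bash
for i in 1 2 3 4 5 6; do python3 -m jog '0 0 0 0 0'>/dev/null; python3 -c "
from station import r;s=r.sense();print(*s['wrist_force'].round(2),*s['moment'].round(3))"; done
python3 -c "
import cv2,numpy as np
f=lambda n:cv2.resize(cv2.imread('pics/'+n)[300:440,220:380],None,fx=2.5,fy=2.5,interpolation=2)
cv2.imwrite('pics/s12.png',np.hstack([f('s1.png'),f('s2.png')]))"
```

```text
-0.99 -0.3 -2.64 -0.11 0.353 0.005
-1.27 -0.69 -2.18 -0.134 0.312 0.003
-0.39 -0.55 -3.71 -0.146 0.264 -0.036
0.06 -0.63 -1.77 -0.138 0.313 -0.031
-0.96 -0.88 -2.19 -0.114 0.278 -0.016
0.87 -0.64 -1.87 -0.144 0.295 -0.011
```

View pics/s12.png

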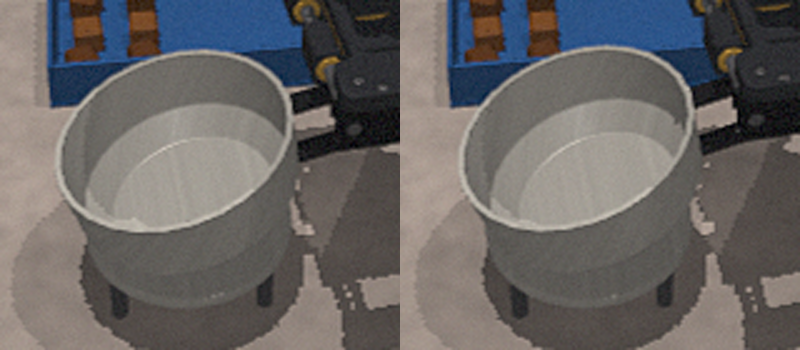

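In both halves the far base edge stays on the stand while the handle side rises, so the pinch slips in pitch. I'll set the pot back down and re-pinch nearer the wall, so the pads also catch the handle's arms.

```bash
python3 -m jog '0 0 0 -15 0;0 0 0 -15 0;0 0 0 -8 0;0 0 0 0 0;0.4 0 0 0 0'>/dev/null; python3 -m jog '0.4 0 0 0 0;0.4 0 0 0 0;0.4 8 2 -4 0;0 0 0 0 0;0 0 0 0 0'|sed -n 2,3p;python3 -m jog '0 0 0 0 0;0 0 0 0 0;0 0 0 0 0'|tail -2; python3 -m jog '0 0 0 4 0;0 0 0 6 0;0 0 0 0 0'>/dev/null; for i in 1 2 3; do python3 -m jog '0 0 0 0 0'>/dev/null; python3 -c "
from station import r;s=r.sense();print(*s['wrist_force'].round(2),*s['moment'].round(3),s['tcp_pos'])"; done; python3 -c "
from h import *
c=cam('side');save(c,'s3.png')"
```

```text
tcp_pos: [0.4903, 0.3668, 0.0743]
ee_rot: [[-0.964, -0.264, -0.0], [-0.264, 0.964, -0.0], [0.0, -0.0, -1.0]]
gripper_width: 0.156
gripper_force: 30.0
0.19 -0.28 -3.83 -0.108 0.298 0.012 [0.4899664  0.36669968 0.08440821]
-0.73 0.57 -3.97 -0.108 0.267 -0.004 [0.49001722 0.36672593 0.08431637]
0.18 0.53 -2.58 -0.054 0.288 0.033 [0.49011587 0.36679984 0.08436478]
```

```bash
cat > tm.py <<'E'
import cv2,sys
a=cv2.imread("pics/side0.png",0)
for n in sys.argv[1:]:
    b=cv2.imread("pics/"+n,0)
    for nm,(x,y) in dict(left=(252,368),mid=(290,390),right=(330,352),base=(293,412)).items():
        t=a[y-14:y+15,x-14:x+15];S=b[y-44:y+35,x-24:x+25]
        m=cv2.matchTemplate(S,t,cv2.TM_CCOEFF_NORMED);_,v,_,l=cv2.minMaxLoc(m);print(n,nm,l[0]-10,l[1]-30,round(v,2))
E
python3 tm.py s1.png s3.png
```

```text
s1.png left -1 3 0.78
s1.png mid -10 -2 0.95
s1.png right -3 -12 0.5
s1.png base 0 0 0.75
s3.png left 0 -5 0.94
s3.png mid 0 -5 0.96
s3.png right 6 -25 0.29
s3.png base 0 0 0.74
```

```bash
python3 -m jog '0 0 0 6 0;0 0 0 12 0;0 0 0 14 0;0 0 0 14 0;0 0 0 9 0'>/dev/null;python3 -m jog '0 0 0 4 0;0 0 0 0 0'; python3 -c "
from h import *
c=cam('side');save(c,'s4.png')"; sed -i 's/y-44:y+35/y-84:y+35/; s/l\[1\]-30/l[1]-70/' tm.py; python3 tm.py s4.png
```

```text
time_s: 10.58
tcp_pos: [0.4901, 0.3669, 0.1437]
ee_rot: [[-0.964, -0.264, -0.0], [-0.264, 0.964, 0.0], [-0.0, 0.0, -1.0]]
wrist_force: [0.3, 0.3, -3.8]
gripper_width: 0.157
gripper_force: 30.0
s4.png left -3 -38 0.68
s4.png mid -1 -39 0.98
s4.png right 10 6 0.36
s4.png base -5 -67 0.77
```

```bash
python3 -m jog '0 0 -10 0 0;0 0 -20 0 0;0 0 -30 0 0;0 -1 -40 0 0;0 -1 -40 0 0'>/dev/null;python3 -m jog '0 -2 -40 0 0;0 -2 -40 0 0;0 -2 -40 0 0;0 -2 -40 0 0;0 -2 -40 0 0'|tail -2;python3 -m jog '0 -1 -40 0 0;0 -1 -40 0 0;0 -1 -38 0 0;0 0 -38 0 0;0 0 -30 0 0'>/dev/null;python3 -m jog '0 0 -20 0 0;0 0 -9 0 0;0 0 0 0 0;0 0 0 0 0'; python3 - <<'E'
from h import *
s=cam('side');save(s,'s5.png');c=cam('scene');save(c,'c5.png')
a=cv2.resize(c["im"][210:370,170:370],(400,320));b=cv2.resize(s["im"][130:290,230:430],(400,320))
cv2.imwrite('pics/v5.png',np.hstack([a,b])[...,::-1])
E
```

```text
gripper_width: 0.161
gripper_force: 30.0
time_s: 13.0
tcp_pos: [0.4749, -0.1877, 0.1436]
ee_rot: [[-0.964, -0.265, -0.0], [-0.265, 0.964, 0.0], [0.0, 0.0, -1.0]]
wrist_force: [-0.3, 0.3, -2.6]
gripper_width: 0.161
gripper_force: 30.0
```

View pics/v5.png

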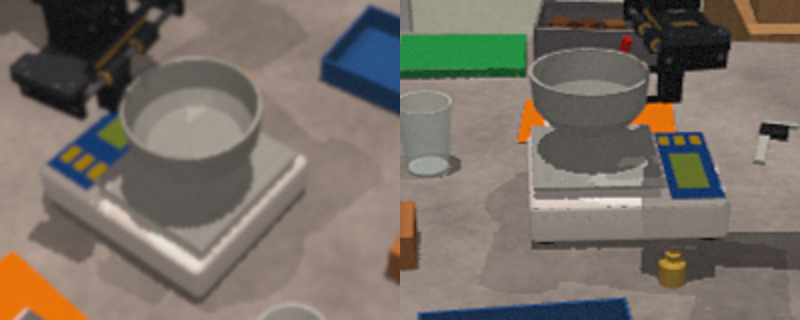

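The pot hangs level over the middle of the pan: in the scene half the rim is centred near (190,105), and in the side half its ends are level at row 70. I'll lower it and release.

```bash
python3 -m jog '0 0 0 -8 0;0 0 0 -12 0;0 0 0 -10 0;0 0 0 -6 0;0 0 0 -4 0'>/dev/null;python3 -m jog '0 0 0 -3 0;0 0 0 -1 0;0 0 0 0 0'|sed -n '2p;4p'; python3 -m jog '0.35 0 0 0 0;0.35 0 0 0 0;0.35 0 0 0 0'|tail -2;python3 -m jog '0.35 0 0 25 0;0.35 0 0 50 0;0.35 0 0 50 0;0.6 0 0 40 0;0.6 0 0 0 0'|sed -n 2p; python3 - <<'E'
from m import *
for n in("scene","side"):
    c=cam(n);save(c,n+"6.png");pickle.dump(c,open(n+"6.pkl","wb"))
    g=cv2.cvtColor(c["im"],cv2.COLOR_RGB2GRAY)
    # expected rim circle from (0.569,-.162,.135); edge-refine: sample gradients along radial pixel lines
    pts=[]
    for t in np.linspace(0,2*np.pi,48,endpoint=False):
        best=None
        rs=np.linspace(.055,.085,61);v=[]
        for rr in rs:
            u=proj(c,(.569+rr*np.cos(t),-.162+rr*np.sin(t),.135));v.append(float(cv2.getRectSubPix(g,(1,1),u)[0,0]))
        i=int(np.argmax(v)) # bright rim
        pts.append((.569+rs[i]*np.cos(t),-.162+rs[i]*np.sin(t)))
    P=np.array(pts);A=np.c_[2*P,np.ones(len(P))];w=np.ones(len(P),bool)
    for _ in range(6):
        s=np.linalg.lstsq(A[w],(P[w]**2).sum(1),rcond=None)[0];R=np.sqrt(s[2]+s[:2]@s[:2]);e=abs(np.linalg.norm(P-s[:2],axis=1)-R);w=e<max(.003,np.median(e))
    print(n,s[:2].round(4),R.round(4),w.sum())
E
```

```text
tcp_pos: [0.4754, -0.1882, 0.0998]
wrist_force: [-0.6, -0.5, -3.0]
gripper_width: 0.333
gripper_force: 0.0
tcp_pos: [0.4771, -0.1885, 0.2686]
scene [ 0.5721 -0.1629] 0.0681 27
side [ 0.5696 -0.1633] 0.0686 30
```

```bash
python3 -m jog '0.6 25 -42 0 -5;0.6 25 -42 0 0;0.6 25 -42 0 0;0.6 25 -42 0 0;0.6 25 -42 0 0'>/dev/null;python3 -m jog '0.6 0 0 0 0;0.6 0 0 0 0'|sed -n 2,3p; python3 - <<'E'
from m import *
c=cam('wrist');save(c,'w7.png');pickle.dump(c,open('w7.pkl','wb'))
m=mask(c,lambda h,s,v:((h<5)|(h>172))&(s>150)&(v>60),(0,0,640,480));k=big(m)
rc=cv2.minAreaRect(k);b=cv2.boxPoints(rc);print(rc,b.round().tolist(),proj(c,(.532,-.4205,.123)),proj(c,(.557,-.416,.026)))
k=np.array(k);t=k[k[:,1]<=k[:,1].min()+3].mean(0);bb=k[k[:,1]>=k[:,1].max()-3].mean(0)
print("top",t,onz(c,*t,.12),"low",bb,onz(c,*bb,.026))
g=mask(c,lambda h,s,v:(s<50)&(v>60),(0,0,640,330));m2=mask(c,lambda h,s,v:(h>7)&(h<17)&(s>200)&(v>140),(0,0,640,480));print("mat",planerect(c,m2,.004))
E
```

```text
tcp_pos: [0.5996, -0.3977, 0.2623]
ee_rot: [[-0.984, -0.179, -0.003], [-0.179, 0.984, 0.002], [0.003, 0.002, -1.0]]
((306.5, 141.5), (39.0, 23.0), 90.0) [[295.0, 122.0], [318.0, 122.0], [318.0, 161.0], [295.0, 161.0]] (np.float64(304.37105998261853), np.float64(133.4711497352514)) (np.float64(308.2158946518025), np.float64(158.58244775695798))
top [306.04 122.64] [ 0.52474529 -0.42067239  0.12      ] low [309.0952381  160.38095238] [ 0.55848216 -0.41490716  0.026     ]
mat ((593.0521240234375, -355.40179443359375), (172.10061645507812, 67.48689270019531), 20.11437225341797)
```

```bash
python3 -m jog '0.5 -30 -11 -20 0;0.5 -29 -10 -20 0;0.5 0 0 -40 0;0.5 0 0 0 0'|sed -n 2p; python3 -m jog '0.5 0 0 -40 0;0.5 0 0 -40 0;0.5 0 0 -25 0;0.2 0 0 0 0'|sed -n 2,3p; python3 -m jog '0 0 0 0 0;0 0 0 0 0;0 0 0 0 0;0 0 0 0 0;0 0 0 0 0'
```

```text
tcp_pos: [0.5389, -0.4171, 0.1821]
tcp_pos: [0.5412, -0.4183, 0.0793]
ee_rot: [[-0.984, -0.181, -0.002], [-0.181, 0.984, 0.001], [0.002, 0.001, -1.0]]
time_s: 17.75
tcp_pos: [0.542, -0.4194, 0.0817]
ee_rot: [[-0.984, -0.18, 0.002], [-0.18, 0.984, -0.001], [-0.002, -0.002, -1.0]]
wrist_force: [-0.4, 1.9, 5.3]
gripper_width: 0.2
gripper_force: 30.0
```

```bash
python3 -m jog '0 0 0 5 0;0 0 0 15 0;0 0 0 30 0;0 0 0 30 0;0 0 0 10 0'>/dev/null; python3 -m jog '0 0 0 0 0;0 0 0 0 0'; python3 - <<'E'
from m import *
for n,b in(("side",(300,90,380,190)),("scene",(120,260,230,420))):
    for c in (pickle.load(open(n+"0.pkl","rb")),cam(n)):
        if c["im"] is not None:
            m=mask(c,lambda h,s,v:((h<5)|(h>172))&(s>150)&(v>60),b);k=big(m);vx,vy,_,_=cv2.fitLine(k,2,0,.01,.01).ravel();print(n,np.degrees(np.arctan2(vy,vx)),cv2.boundingRect(k))
    save(c,n+"8.png");pickle.dump(c,open(n+"8.pkl","wb"))
E
```

```text
time_s: 18.62
tcp_pos: [0.5404, -0.4186, 0.1678]
ee_rot: [[-0.984, -0.179, -0.003], [-0.179, 0.984, 0.002], [0.002, 0.002, -1.0]]
wrist_force: [-0.3, -0.1, -1.4]
gripper_width: 0.206
gripper_force: 30.0
side -72.78786 (333, 148, 13, 33)
side -70.830765 (334, 138, 8, 14)
scene 59.314575 (143, 345, 28, 40)
scene 64.73637 (140, 328, 20, 32)
```

```bash
python3 - <<'E'
from m import *
for nm,z0 in(("scene0.pkl",.005),("scene8.pkl",.092)):
    c=pickle.load(open(nm,"rb"))
    lp=[proj(c,(.600+.983*x-.182*y,-.408+.182*x+.983*y,z0)) for x,y in((.05,.045),(.05,-.045),(-.04,-.04),(-.04,.04))]
    x,y=np.mean(lp,0).astype(int);m=mask(c,lambda h,s,v:(s<45)&(v>135),(x-60,y-60,x+60,y+60));k=big(m);ap=cv2.approxPolyDP(cv2.convexHull(k),4,True)[:,0]
    print(nm,np.round(lp).tolist(),cv2.contourArea(k));print([(q.tolist(),onz(c,*map(float,q),z0)[:2].round(3).tolist()) for q in ap])
E
```

```text
scene0.pkl [[222.0, 395.0], [189.0, 432.0], [156.0, 405.0], [186.0, 374.0]] 1827.5
[([185, 373], [0.551, -0.375]), ([219, 394], [0.636, -0.357]), ([189, 430], [0.654, -0.44]), ([157, 402], [0.564, -0.449])]
scene8.pkl [[215.0, 370.0], [180.0, 409.0], [145.0, 381.0], [177.0, 349.0]] 1402.5
[([213, 369], [0.636, -0.356]), ([179, 407], [0.653, -0.442]), ([152, 382], [0.579, -0.447]), ([186, 355], [0.576, -0.372])]
```

```bash
python3 -m jog '0 0 0 25 0;0 0 0 45 0;0 0 10 25 0;0 -3 30 0 0;0 -3 50 0 0'>/dev/null; python3 -m jog '0 -4 55 0 0;0 -4 55 0 0;0 -4 55 0 0;0 -4 55 0 0;0 -4 55 0 0'|sed -n 2p; python3 -m jog '0 -4 55 0 0;0 -4 55 0 0;0 0 45 -10 0;0 0 30 -30 0;0 0 15 -40 0'>/dev/null;  python3 -m jog '0 0 3 -40 0;0 0 0 -30 0;0 0 0 0 0;0 0 0 0 0'
```

```text
tcp_pos: [0.5146, -0.0524, 0.264]
time_s: 21.1
tcp_pos: [0.5081, 0.1492, 0.1155]
ee_rot: [[-0.984, -0.18, 0.002], [-0.18, 0.984, 0.0], [-0.002, 0.0, -1.0]]
wrist_force: [1.0, -0.2, -1.0]
gripper_width: 0.198
gripper_force: 30.0
```

```bash
python3 -m jog '0 -1 0 -14 0;0 0 0 -10 0;0 0 0 -3 0;0 0 0 0 0;0 0 0 0 0'|sed -n '2p;4p'; for i in 1 2 3; do python3 -m jog '0 0 0 -2 0;0 0 0 0 0'|sed -n '2p;4p'; done
```

```text
tcp_pos: [0.5065, 0.149, 0.0878]
wrist_force: [-0.5, 0.4, -2.4]
tcp_pos: [0.5061, 0.1489, 0.0855]
wrist_force: [-0.5, -0.2, -1.3]
tcp_pos: [0.5061, 0.1488, 0.0834]
wrist_force: [-0.6, -0.5, -1.7]
tcp_pos: [0.5066, 0.1491, 0.0818]
wrist_force: [-0.2, 0.1, -0.8]
```

```bash
for i in 1 2; do python3 -m jog '0 0 0 -1 0;0 0 0 0 0'|sed -n '2p;4p'; done
```

```text
tcp_pos: [0.5068, 0.1491, 0.0816]
wrist_force: [-1.1, -1.9, 4.8]
tcp_pos: [0.5071, 0.1491, 0.0816]
wrist_force: [-1.9, -0.3, 9.3]
```

```bash
python3 -m jog '0 8 1 1 0;0 12 2 0 0;0 12 2 0 0;0 12 2.5 0 0;0 0 0 0 0'; python3 -m jog '0 10 2 0 0;0 10 2 0 0;0 6 1 0 0;0 0 0 0 0'; python3 -c "
from h import *;import pickle
for n in('scene','side'):
    c=cam(n);save(c,n+'9.png');pickle.dump(c,open(n+'9.pkl','wb'))
a=cv2.imread('pics/scene9.png')[200:290,325:435];b=cv2.imread('pics/side9.png')[270:350,225:365]
cv2.imwrite('pics/v9.png',np.hstack([cv2.resize(a,(440,360),interpolation=2),cv2.resize(b,(360,360),interpolation=2)]))"
```

```text
time_s: 23.6
tcp_pos: [0.5529, 0.1572, 0.0816]
ee_rot: [[-0.984, -0.18, 0.004], [-0.18, 0.984, 0.001], [-0.004, 0.0, -1.0]]
wrist_force: [1.6, -1.2, 4.4]
gripper_width: 0.202
gripper_force: 30.0
time_s: 24.1
tcp_pos: [0.5779, 0.1617, 0.0816]
ee_rot: [[-0.984, -0.18, 0.003], [-0.18, 0.984, 0.001], [-0.003, 0.0, -1.0]]
wrist_force: [1.0, -1.7, 4.3]
gripper_width: 0.203
gripper_force: 30.0
```

```bash
python3 -m jog '0 5 1 0 0;0 5 1 0 0;0 0 0 0 0'|sed -n '2p;4p'; for i in 1 2 3; do python3 -m jog '0 3 0.5 0 0;0 0 0 0 0'|sed -n '2p;4p'; done; python3 -c "
from h import *;import pickle
for n in('scene','side'):
    c=cam(n);save(c,n+'9.png');pickle.dump(c,open(n+'9.pkl','wb'))
a=cv2.imread('pics/scene9.png')[200:290,325:435];b=cv2.imread('pics/side9.png')[270:350,225:365]
cv2.imwrite('pics/v9.png',np.hstack([cv2.resize(a,(440,360),interpolation=2),cv2.resize(b,(360,360),interpolation=2)]))"
```

```text
tcp_pos: [0.5875, 0.1636, 0.0816]
wrist_force: [0.1, 0.5, 6.1]
tcp_pos: [0.5901, 0.164, 0.0816]
wrist_force: [-1.4, -0.4, 6.8]
tcp_pos: [0.5931, 0.1645, 0.0816]
wrist_force: [-2.2, -1.1, 6.2]
tcp_pos: [0.5961, 0.165, 0.0816]
wrist_force: [-2.0, -0.4, 6.6]
```

```bash
for i in 1 2 3; do python3 -m jog '0 2 0.4 0 0;0 0 0 0 0'|sed -n '2p;4p'; done; python3 -c "
from h import *;import pickle
for n in('scene','side'):
    c=cam(n);save(c,n+'9.png');pickle.dump(c,open(n+'9.pkl','wb'))
a=cv2.imread('pics/scene9.png')[200:290,325:435];b=cv2.imread('pics/side9.png')[270:350,225:365]
cv2.imwrite('pics/v9.png',np.hstack([cv2.resize(a,(440,360),interpolation=2),cv2.resize(b,(360,360),interpolation=2)]))"
```

```text
tcp_pos: [0.598, 0.1654, 0.0816]
wrist_force: [-2.0, -1.3, 6.5]
tcp_pos: [0.6, 0.1658, 0.0816]
wrist_force: [-2.4, -1.3, 6.6]
tcp_pos: [0.6009, 0.1657, 0.0816]
wrist_force: [-4.7, -1.4, 8.7]
```

View pics/v9.png

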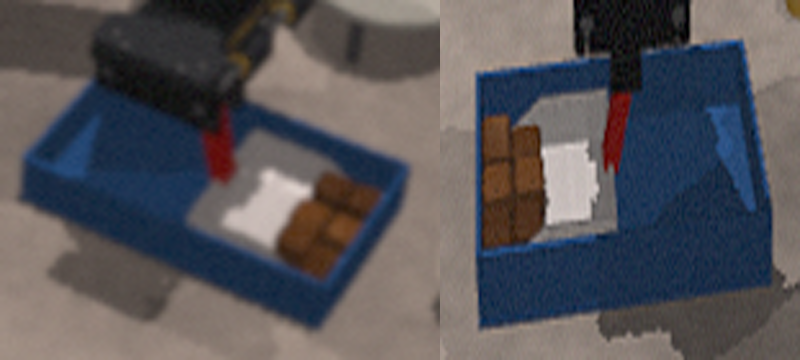

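The view shows all six cubes in two rows of three inside the scoop, against the tray's far wall. I'll back off a little and lift gently.

```bash
python3 -m jog '0 -1 0 0 0;0 0 0 3 0;0 0 0 5 0;0 0 0 8 0;0 0 0 12 0'>/dev/null; python3 -m jog '0 0 0 15 0;0 0 0 15 0;0 0 0 12 0;0 0 0 6 0;0 0 0 0 0'; cat > lip.py <<'E'
from m import *
import sys
c=cam("scene");save(c,sys.argv[1]);s=r.sense();t=s["tcp_pos"];z=t[2]-.077
a=np.radians(float(sys.argv[2]) if len(sys.argv)>2 else 10.4)
W=lambda x,y,zz:(t[0]+np.cos(a)*(x+.06)-np.sin(a)*y,t[1]+np.sin(a)*(x+.06)+np.cos(a)*y,z+zz)
lp=[proj(c,W(x,y,.001)) for x,y in((.05,.045),(.05,-.045),(-.04,-.04),(-.04,.04))];print("level lip px",np.round(lp,1).tolist())
x,y=np.mean(lp,0).astype(int);b=(x-60,y-60,x+60,y+60)
m=mask(c,lambda h,s,v:(s<45)&(v>135),b);k=big(m);print("white",cv2.approxPolyDP(cv2.convexHull(k),4,True)[:,0].tolist(),cv2.contourArea(k))
m=mask(c,lambda h,s,v:(h<15)&(s>90)&(v>30),b)
for k in cv2.findContours(m,cv2.RETR_EXTERNAL,cv2.CHAIN_APPROX_NONE)[0]:
    if cv2.contourArea(k)>30:print("brown",cv2.contourArea(k),cv2.boundingRect(k))
M=cv2.getPerspectiveTransform(np.float32([proj(c,W(x,y,.022)) for x,y in((.05,.045),(.05,-.045),(-.04,-.045),(-.04,.045))]),np.float32([(90,0),(90,90),(0,90),(0,0)]))
w=cv2.warpPerspective(m,M,(110,90));xs=np.where(w.sum(0)>10)[0];print("brown x-range in scoop mm",xs.min()-40 if len(xs) else None,xs.max()-40 if len(xs) else None,"area/484:",round(w.sum()/484,1))
E
python3 lip.py c10.png
```

```text
time_s: 27.52
tcp_pos: [0.6003, 0.1662, 0.157]
ee_rot: [[-0.984, -0.179, 0.001], [-0.179, 0.984, 0.001], [-0.001, 0.0, -1.0]]
wrist_force: [0.4, 0.4, -2.2]
gripper_width: 0.202
gripper_force: 30.0
level lip px [[426.9, 231.9], [410.5, 254.3], [376.8, 238.1], [392.3, 219.4]]
white [[460, 178], [460, 239], [445, 294], [341, 294], [341, 275], [398, 181], [409, 175]] 3873.5
brown 187.5 (439, 256, 22, 18)
brown 416.0 (398, 221, 28, 28)
brown 81.0 (378, 201, 9, 22)
brown x-range in scoop mm 5 49 area/484: 7.1
```

```bash
python3 -m jog '0 0 0 5 0;0 0 0 12 0;0 0 0 17 0;0 0 0 19 0;0 0 0 14 0'>/dev/null; python3 -m jog '0 -7 -10 7 0;0 -14 -20 2 0;0 -20 -28 0 0;0 -23 -33 0 0;0 -23 -33 0 0'>/dev/null; python3 -m jog '0 -23 -33 0 0;0 -23 -33 0 0;0 -23 -33 0 0;0 -23 -33 0 0;0 -23 -33 0 0'>/dev/null; python3 -m jog '0 -20 -28 0 0;0 -15 -21 0 0;0 -10 -15 0 0;0 -7 -10 0 0;0 -5 -7 0 0'>/dev/null; python3 -m jog '0 -1 -1 0 0;0 0 0 0 0'; python3 lip.py c11.png
```

```text
time_s: 30.32
tcp_pos: [0.3404, -0.2048, 0.2325]
ee_rot: [[-0.984, -0.18, 0.0], [-0.18, 0.984, 0.0], [-0.0, 0.0, -1.0]]
wrist_force: [0.6, -0.7, -2.2]
gripper_width: 0.204
gripper_force: 30.0
level lip px [[232.5, 233.8], [203.6, 259.0], [173.3, 240.8], [199.5, 219.8]]
white [[149, 207], [172, 226], [188, 253], [142, 283], [142, 210]] 1428.0
brown 501.5 (193, 221, 37, 27)
brown 232.0 (169, 186, 17, 38)
brown x-range in scoop mm 6 66 area/484: 7.1
```

```bash
python3 -m jog '0 20 3.6 0 0;0 39 7 0 0;0 59 11 0 0;0 -61 -11 0 0;0 -45 -8 0 0'; python3 -m jog '0 0 0 0 0;0 0 0 0 0'|sed -n 2p; python3 lip.py c12.png; python3 - <<'E'
from m import *
c=cam("scene")
m=mask(c,lambda h,s,v:(h<15)&(s>90)&(v>30),(180,210,340,340))
for k in cv2.findContours(m,cv2.RETR_EXTERNAL,cv2.CHAIN_APPROX_NONE)[0]:
    if cv2.contourArea(k)>15:print("brown",cv2.contourArea(k),cv2.boundingRect(k))
ring=np.array([proj(c,(.57+.07*np.cos(t),-.163+.07*np.sin(t),.135)) for t in np.linspace(0,6.28,40)]);print("rim px",ring.min(0),ring.max(0))
E
```

```text
time_s: 31.0
tcp_pos: [0.3529, -0.202, 0.2302]
ee_rot: [[-0.983, -0.181, -0.006], [-0.181, 0.983, 0.001], [0.006, 0.002, -1.0]]
wrist_force: [-0.3, 0.1, -0.6]
gripper_width: 0.203
gripper_force: 30.0
tcp_pos: [0.3537, -0.2023, 0.2331]
level lip px [[237.4, 236.0], [208.6, 261.4], [177.9, 243.0], [204.1, 221.9]]
white [[147, 207], [174, 226], [191, 253], [149, 285]] 1336.0
brown 237.5 (247, 283, 20, 17)
brown 212.5 (174, 189, 18, 37)
brown x-range in scoop mm None None area/484: 0.0
brown 17.5 (263, 299, 10, 4)
brown 74.5 (279, 285, 11, 12)
brown 263.0 (247, 283, 22, 18)
brown 123.5 (180, 210, 12, 17)
rim px [231.09794752 252.72977857] [300.65382435 304.22293279]
```

```bash
python3 - <<'E'
from m import *
for n in("scene","side"):
    c=cam(n);save(c,n+"13.png");a=pickle.load(open(n+"6.pkl","rb"))["im"];h=lambda im:mask(dict(im=im),lambda h,s,v:(h<16)&(s>90)&(v>30),(0,0,640,480))
    m=h(c["im"])&(1-cv2.dilate(h(a),np.ones((3,3))))
    ring=np.array([proj(c,(.57+.07*np.cos(t),-.163+.07*np.sin(t),.135)) for t in np.linspace(0,6.28,60)],np.float32);print(n,"rim",ring.min(0),ring.max(0))
    for k in cv2.findContours(m,cv2.RETR_EXTERNAL,cv2.CHAIN_APPROX_NONE)[0]:
        if cv2.contourArea(k)>8:
            q=k[:,0].mean(0);print(" new brown",cv2.contourArea(k),cv2.boundingRect(k),"in rim" if min(cv2.pointPolygonTest(ring,tuple(map(float,p)),True) for p in k[:,0])>-1.5 else "OUT")
    t=h(c["im"])[200:300,320:440] if n=="scene" else h(c["im"])[275:340,235:355];print(" brown in tray px",t.sum())
E
```

```text
scene rim [231.10303 252.65817] [300.62967 304.19476]
 new brown 2214.0 (151, 366, 69, 65) OUT
 new brown 16.5 (263, 299, 9, 4) in rim
 new brown 76.5 (279, 285, 11, 12) in rim
 new brown 261.5 (247, 283, 22, 18) in rim
 new brown 79.5 (372, 268, 11, 12) OUT
 new brown 215.5 (174, 189, 18, 38) OUT
 new brown 25.0 (121, 19, 18, 15) OUT
 brown in tray px 103
side rim [293.61655 169.91257] [353.4572  194.70215]
 new brown 23.5 (308, 189, 11, 5) in rim
 new brown 51.5 (323, 188, 18, 6) in rim
 new brown 36.0 (409, 152, 9, 11) OUT
 new brown 36.5 (383, 102, 14, 6) OUT
 new brown 1926.5 (613, 0, 27, 173) OUT
 brown in tray px 11
```

```bash
python3 - <<'E'
from m import *
c=pickle.load(open("scene6.pkl","rb"))
for n in("scene0","c10","c11","c12","scene13"):
    im=cv2.imread(f"pics/{n}.png")[...,::-1].copy();m=mask(dict(im=im),lambda h,s,v:(h<16)&(s>90)&(v>30),(340,255,410,300));
    print(n,[(cv2.contourArea(k),cv2.boundingRect(k)) for k in cv2.findContours(m,0,1)[0]], im[274,377])
print(onz(c,377,276,.011),onz(c,377,276,.05), onz(c,383,275,.038),onz(c,372,272,.011))
p=c["o"];
d=pickle.load(open("side6.pkl","rb"))
print("side px",proj(d,onz(c,377,276,.011)))
im=cv2.imread("pics/scene13.png")[...,::-1]
print(im[266:284:2,366:390:2].reshape(-1,12,3)[:, :, :].tolist())
E
```

```text
scene0 [(73.0, (395, 255, 15, 13)), (27.5, (380, 255, 12, 6))] [143 128 120]
c10 [] [143 127 119]
c11 [(76.5, (372, 268, 11, 12))] [100  63  40]
c12 [(76.5, (372, 268, 11, 12))] [98 62 37]
scene13 [(79.5, (372, 268, 11, 12))] [96 60 32]
[0.66750553 0.08986903 0.011     ] [0.68740674 0.05991641 0.05      ] [0.68934358 0.08110378 0.038     ] [0.65075531 0.09169234 0.011     ]
side px (np.float64(268.47600442991404), np.float64(286.5159559169544))
[[[91, 84, 84], [57, 61, 73], [30, 46, 64], [25, 46, 68], [30, 46, 69], [34, 46, 68], [25, 43, 66], [21, 45, 68], [26, 43, 67], [24, 41, 67], [25, 41, 71], [28, 44, 69]], [[138, 122, 114], [123, 111, 102], [93, 86, 84], [60, 57, 68], [60, 48, 54], [85, 56, 45], [72, 52, 54], [48, 47, 66], [26, 45, 65], [22, 42, 69], [27, 46, 69], [26, 46, 70]], [[140, 125, 116], [140, 125, 115], [136, 123, 112], [110, 96, 87], [94, 58, 37], [106, 63, 36], [103, 61, 28], [97, 59, 40], [63, 47, 54], [29, 46, 67], [21, 41, 65], [24, 42, 67]], [[141, 126, 117], [143, 127, 119], [139, 125, 116], [91, 70, 59], [100, 60, 32], [109, 65, 34], [106, 63, 31], [103, 61, 3
[... 323 characters left out ...]
2, 39, 22], [70, 43, 27], [65, 43, 31], [110, 94, 86], [144, 129, 119], [137, 122, 115], [112, 101, 98]], [[147, 130, 122], [147, 131, 122], [133, 119, 109], [85, 73, 67], [62, 45, 35], [53, 33, 24], [58, 36, 20], [90, 76, 67], [133, 119, 109], [144, 129, 117], [155, 138, 128], [151, 136, 127]], [[149, 132, 122], [151, 136, 127], [149, 133, 124], [143, 125, 118], [113, 99, 93], [79, 65, 59], [89, 76, 69], [128, 112, 103], [141, 126, 118], [154, 138, 128], [158, 141, 132], [157, 139, 130]], [[148, 131, 123], [150, 132, 124], [155, 138, 126], [154, 136, 127], [152, 136, 126], [146, 131, 120], [139, 123, 114], [144, 128, 118], [154, 138, 128], [157, 142, 130], [160, 142, 131], [161, 144, 132]]]
```

```bash
python3 - <<'E'
from m import *
c=pickle.load(open("scene6.pkl","rb"));im=cv2.imread("pics/scene13.png")[...,::-1].copy()
m=mask(dict(im=im),lambda h,s,v:(h<16)&(s>90)&(v>30),(360,255,400,300));k=big(m);q=k.mean(0);print("cube",q,onz(c,*q,.011))
m=mask(dict(im=im),lambda h,s,v:(h<18)&(s>90)&(v>30),(350,300,420,370));k=big(m);print("block",cv2.boundingRect(k),[onz(c,*map(float,p),.045).round(3)[:2].tolist() for p in cv2.approxPolyDP(cv2.convexHull(k),4,True)[:,0]])
s=r.sense();print(s["joints"].round(1),s["time_s"],s["tcp_pos"])
d=pickle.load(open("side6.pkl","rb"));sm=cv2.imread("pics/side13.png")[...,::-1].copy();x,y=map(int,proj(d,onz(c,*q,.011)));print(x,y,[(cv2.contourArea(k),cv2.boundingRect(k)) for k in cv2.findContours(mask(dict(im=sm),lambda h,s,v:(h<18)&(s>70)&(v>25),(x-25,y-25,x+25,y+15)),0,1)[0]])
E
```

```text
cube [376.79310345 273.37931034] [0.66185876 0.09611268 0.011     ]
block (364, 310, 43, 49) [[0.754, -0.005], [0.809, 0.006], [0.837, -0.091], [0.786, -0.104], [0.766, -0.076]]
[ -6.7  -0.  -27.5   0.  -62.5 -73. ] 31.45 [ 0.35320469 -0.20216124  0.23267814]
270 288 [(1.5, (267, 282, 9, 2))]
```

```bash
python3 -m jog '0 37 17 0 10;0 37 17 0 10;0 37 17 0 10;0 37 17 0 10;0 37 17 0 10'>/dev/null; python3 -m jog '0 37 17 0 10;0 37 17 0 10;0 37 18 0 10;0 37 18 0 10;0 0 0 0 0'|sed -n 2,3p;  python3 -m jog '0 0 0 -40 0;0 0 0 -40 0;0 0 0 -40 0;0 0 0 -20 0;0 0 0 0 0'|sed -n 2,3p
```

```text
tcp_pos: [0.6875, -0.0455, 0.2301]
ee_rot: [[0.181, -0.983, -0.001], [-0.983, -0.181, -0.0], [-0.0, 0.001, -1.0]]
tcp_pos: [0.6836, -0.0476, 0.0902]
ee_rot: [[0.178, -0.984, -0.005], [-0.984, -0.178, -0.001], [-0.0, 0.005, -1.0]]
```

```bash
python3 -m jog '0 0 0 -9 0;0 0 0 0 0'|sed -n '2p;4p'; for i in 1 2 3; do python3 -m jog '0 0 0 -1.5 0;0 0 0 0 0'|sed -n '2p;4p'; done; python3 -c "
from m import *
c=cam('scene');save(c,'c14.png');pickle.dump(c,open('c14.pkl','wb'))
m=mask(c,lambda h,s,v:(h<16)&(s>90)&(v>30),(350,255,400,300));k=big(m);q=k.mean(0);print('cube',cv2.boundingRect(k),onz(c,*q,.011))"
```

```text
tcp_pos: [0.6852, -0.0473, 0.0839]
wrist_force: [-1.0, 0.5, -1.7]
tcp_pos: [0.6854, -0.0473, 0.0826]
wrist_force: [0.2, -0.5, -1.8]
tcp_pos: [0.6851, -0.0473, 0.0805]
wrist_force: [0.1, 0.2, -1.2]
tcp_pos: [0.6851, -0.0473, 0.0788]
wrist_force: [-0.5, 0.3, -1.7]
cube (359, 282, 1, 1) [0.64885764 0.0459243  0.011     ]
```

```bash
for i in 1 2 3; do python3 -m jog '0 0 0 -0.8 0;0 0 0 0 0'|sed -n '2p;4p'; done
```

```text
tcp_pos: [0.6852, -0.0473, 0.0782]
wrist_force: [0.1, 0.1, -0.9]
tcp_pos: [0.6852, -0.0473, 0.0774]
wrist_force: [-0.5, 0.2, -1.5]
tcp_pos: [0.6853, -0.0474, 0.0774]
wrist_force: [-0.9, -0.0, 1.6]
```

```bash
python3 -m jog '0 -1.8 10 0 0;0 -1.8 10 0 0;0 -1.8 10 0 0;0 -1.8 10 0 0;0 -1.8 10 0 0'>/dev/null; for i in 1 2 3 4 5 6; do python3 -m jog '0 -0.4 2 0 0;0 0 0 0 0'|sed -n '2p;4p'; done
```

```text
tcp_pos: [0.6762, 0.0056, 0.0773]
wrist_force: [-0.3, -0.4, 6.0]
tcp_pos: [0.6758, 0.0072, 0.0773]
wrist_force: [1.3, -0.8, 5.6]
tcp_pos: [0.6756, 0.0087, 0.0774]
wrist_force: [0.6, -2.4, 4.9]
tcp_pos: [0.6755, 0.0097, 0.0775]
wrist_force: [1.9, -6.7, 5.7]
tcp_pos: [0.6753, 0.0106, 0.0777]
wrist_force: [2.6, -9.1, 4.6]
tcp_pos: [0.6752, 0.0112, 0.0782]
wrist_force: [3.5, -14.1, 5.8]
```

```bash
python3 -m jog '0 0.7 -4 0 0;0 0 0 3 0;0 0 0 6 0;0 0 0 10 0;0 0 0 14 0'>/dev/null; python3 -m jog '0 0 0 14 0;0 0 0 9 0;0 0 0 4 0;0 0 0 0 0'|sed -n '1,2p;4p'; python3 lip.py c15.png 100.4; python3 - <<'E'
from m import *
t=r.sense()["tcp_pos"]
for n in("scene","side"):
    c=cam(n);save(c,n+"15.png")
    a=np.radians(100.4);W=lambda x,y,z:(t[0]+np.cos(a)*(x+.06)-np.sin(a)*y,t[1]+np.sin(a)*(x+.06)+np.cos(a)*y,t[2]-.077+z)
    print(n,"cube expected px",[np.round(proj(c,W(.037,y,.014))).tolist() for y in(-.03,0,.03)])
    if n=="side":
        m=mask(c,lambda h,s,v:(h<16)&(s>80)&(v>25),(230,200,330,310))
    else: m=mask(c,lambda h,s,v:(h<16)&(s>90)&(v>30),(340,200,420,300))
    print([(cv2.contourArea(k),cv2.boundingRect(k)) for k in cv2.findContours(m,0,1)[0] if cv2.contourArea(k)>8])
E
```

```text
time_s: 38.38
tcp_pos: [0.6745, 0.0112, 0.1369]
wrist_force: [-0.4, -0.1, -1.6]
level lip px [[365.5, 244.9], [399.5, 259.8], [379.1, 283.4], [347.9, 268.9]]
white [[405, 216], [431, 220], [430, 323], [409, 323], [379, 303], [395, 220]] 2116.5
brown 256.5 (372, 310, 35, 14)
brown 35.0 (374, 251, 11, 8)
brown 183.5 (354, 245, 13, 30)
brown x-range in scoop mm -40 27 area/484: 2.9
scene cube expected px [[392.0, 257.0], [380.0, 252.0], [369.0, 247.0]]
[(35.0, (375, 251, 10, 8)), (187.0, (354, 245, 13, 30))]
side cube expected px [[256.0, 267.0], [271.0, 266.0], [287.0, 265.0]]
[(105.5, (266, 260, 10, 13)), (239.0, (230, 230, 9, 35)), (279.5, (263, 200, 11, 42))]
```

```bash
python3 -m jog '0 0 0 -4 0;0 0 0 -4 0;0 0 0 0 0'>/dev/null; python3 -m jog '0 -1.8 9.8 0 0;0 -3.6 19.7 0 0;0 -6.3 34.4 0 0;0 8 -44 0 0;0 8 -44 0 0'>/dev/null; python3 -m jog '0 0 0 40 0;0 0 0 40 0;0 0 0 0 0'|sed -n '1,3p'; python3 - <<'E'
from m import *
t=r.sense()["tcp_pos"]
for n,b in(("scene",(330,200,430,290)),("side",(225,200,360,345))):
    c=cam(n);save(c,n+"16.png");pickle.dump(c,open(n+"16.pkl","wb"))
    m=mask(c,lambda h,s,v:(h<16)&(s>80)&(v>25),b)
    for k in cv2.findContours(m,0,1)[0]:
        if cv2.contourArea(k)>8: q=k[:,0].mean(0);print(n,cv2.contourArea(k),cv2.boundingRect(k),onz(c,*q,.015).round(3))
E
```

```text
time_s: 39.9
tcp_pos: [0.6811, -0.012, 0.2137]
ee_rot: [[0.181, -0.983, 0.01], [-0.984, -0.181, 0.001], [0.001, -0.01, -1.0]]
scene 36.0 (395, 235, 9, 9) [0.631 0.225 0.015]
scene 216.5 (351, 223, 14, 35) [0.556 0.151 0.015]
side 409.5 (225, 230, 14, 36) [ 0.774 -0.048  0.015]
side 25.0 (263, 200, 8, 5) [ 0.729 -0.286  0.015]
```

```bash
python3 -c "
from m import *
t=r.sense()['tcp_pos'];a=np.radians(100.4)
for n in('scene','side'):
    c=pickle.load(open(n+'16.pkl','rb'));print(n,[np.round(proj(c,(t[0]+np.cos(a)*(x+.06),t[1]+np.sin(a)*(x+.06),t[2]-.077+.014))).tolist() for x in(.037,0,-.03)])"
python3 -m jog '0 0 0 40 0;0 -15 -45 0 -10;0 -15 -45 0 -10;0 -15 -45 0 -10;0 -15 -45 0 -10'>/dev/null; python3 -m jog '0 -16 -45 0 -10;0 -16 -45 0 -10;0 -16 -45 0 -10;0 -16 -46 0 -10;0 -16 -46 0 -10'|sed -n 2,3p; python3 -m jog '0 0 0 -50 0;0 0 0 -50 0;0 0 0 -40 0;0 0 0 0 0'|sed -n 2,3p; python3 lip.py c17.png
```

```text
scene [[378.0, 234.0], [370.0, 244.0], [363.0, 253.0]]
side [[269.0, 228.0], [269.0, 219.0], [268.0, 212.0]]
tcp_pos: [0.5379, -0.4206, 0.2463]
ee_rot: [[-0.985, -0.174, -0.003], [-0.174, 0.985, 0.002], [0.003, 0.003, -1.0]]
tcp_pos: [0.5357, -0.418, 0.1027]
ee_rot: [[-0.984, -0.179, -0.011], [-0.179, 0.984, 0.006], [0.01, 0.008, -1.0]]
level lip px [[218.6, 387.0], [184.9, 425.0], [151.4, 397.7], [182.0, 366.4]]
white [[193, 372], [216, 387], [184, 422], [159, 395]] 1238.0
brown 7276.5 (124, 335, 120, 117)
brown x-range in scoop mm 59 69 area/484: 2.2
```

```bash
python3 -m jog '0 3 0 -12 0;0 0 0 -8 0;0 0 0 -2 0;0 0 0 0 0;0 0 0 0 0'|sed -n '2p;4p'; for i in 1 2; do python3 -m jog '0 0 0 -1.5 0;0 0 0 0 0'|sed -n '2p;4p'; done
```

```text
tcp_pos: [0.542, -0.4206, 0.0872]
wrist_force: [-0.4, -0.2, -0.9]
tcp_pos: [0.5417, -0.4204, 0.0851]
wrist_force: [-0.1, -0.1, -1.9]
tcp_pos: [0.5417, -0.4203, 0.0834]
wrist_force: [0.5, -0.9, -0.8]
```

```bash
for i in 1 2; do python3 -m jog '0 0 0 -1.2 0;0 0 0 0 0'|sed -n '2p;4p'; done; python3 -m jog '0.3 0 0 0 0;0.5 0 0 0 0;0.6 0 0 0 0;0.6 0 0 0 0'|tail -2; python3 -m jog '0.6 0 0 30 0;0.6 0 0 50 0;0.6 0 0 50 0;0.6 0 0 50 0;0.6 30 50 20 0'|sed -n 2p; python3 lip.py c18.png >/dev/null; python3 - <<'E'
from m import *
c=cam("scene");m=mask(c,lambda h,s,v:(s<45)&(v>135),(130,340,240,450));k=big(m);print("white",[(q.tolist(),onz(c,*map(float,q),.005)[:2].round(3).tolist()) for q in cv2.approxPolyDP(cv2.convexHull(k),4,True)[:,0]],cv2.contourArea(k))
m=mask(c,lambda h,s,v:((h<5)|(h>172))&(s>150)&(v>60),(120,260,230,420));k=big(m);print("red",cv2.boundingRect(k),"was (143,345,28,40)")
E
```

```text
tcp_pos: [0.5418, -0.4204, 0.0823]
wrist_force: [-0.6, 0.7, -1.4]
tcp_pos: [0.5419, -0.4205, 0.0817]
wrist_force: [-0.3, -0.4, -0.1]
gripper_width: 0.543
gripper_force: 0.0
tcp_pos: [0.5715, -0.3732, 0.2857]
white [([186, 376], [0.558, -0.378]), ([219, 395], [0.638, -0.359]), ([188, 431], [0.654, -0.443]), ([160, 405], [0.573, -0.449])] 1631.0
red (142, 347, 28, 39) was (143,345,28,40)
```

```bash
python3 -m jog '0.6 12 50 10 0;0.6 12 50 0 0;0.6 12 50 0 0;0.6 12 50 0 0;0.6 0 0 0 0'|sed -n 1,2p; cat > cb.py <<'E'
from m import *
import sys
c=cam("wrist");save(c,sys.argv[1]);z=float(sys.argv[2])
m=mask(c,lambda h,s,v:(h<16)&(s>80)&(v>30),(0,0,640,480))
for k in cv2.findContours(m,0,1)[0]:
    if cv2.contourArea(k)>60: q=k[:,0].mean(0);p=onz(c,*q,z);print(cv2.contourArea(k),cv2.boundingRect(k),p.round(3),"r_pot",np.hypot(p[0]-.57,p[1]+.163).round(3))
f=c["f"];print("22mm cube px area ~",round((22/1000*f/(c["o"][2]-z))**2))
E
python3 cb.py w19.png .1; python3 -m jog '0.6 10 55 0 0;0.6 10 55 0 0;0.6 5 55 0 0;0.6 5 55 0 0;0.6 5 50 0 0'>/dev/null; python3 -m jog '0.6 0 0 0 0'|sed -n 1,2p; python3 cb.py w20.png .02
```

```text
time_s: 45.28
tcp_pos: [0.6203, -0.1673, 0.2907]
191.5 (370, 383, 27, 9) [ 0.778 -0.074  0.1  ] r_pot 0.226
212.0 (368, 327, 16, 19) [ 0.725 -0.095  0.1  ] r_pot 0.169
650.0 (344, 174, 31, 33) [ 0.592 -0.139  0.1  ] r_pot 0.033
651.0 (287, 167, 32, 34) [ 0.596 -0.187  0.1  ] r_pot 0.035
649.5 (323, 127, 31, 33) [ 0.558 -0.163  0.1  ] r_pot 0.012
662.0 (285, 126, 29, 30) [ 0.562 -0.195  0.1  ] r_pot 0.034
697.0 (306, 100, 33, 35) [ 0.54 -0.18  0.1 ] r_pot 0.035
2458.0 (0, 29, 94, 62) [ 0.539 -0.396  0.1  ] r_pot 0.235
180.5 (167, 0, 15, 219) [ 0.556 -0.297  0.1  ] r_pot 0.135
22mm cube px area ~ 685
time_s: 46.08
tcp_pos: [0.655, 0.1014, 0.2902]
153.5 (372, 321, 10, 25) [0.798 0.195 0.02 ] r_pot 0.424
4368.0 (130, 262, 89, 65) [ 0.786 -0.036  0.02 ] r_pot 0.251
438.0 (424, 185, 24, 23) [0.629 0.219 0.02 ] r_pot 0.387
959.5 (19, 69, 40, 36) [ 0.596 -0.187  0.02 ] r_pot 0.035
996.5 (0, 0, 32, 53) [ 0.549 -0.211  0.02 ] r_pot 0.053
22mm cube px area ~ 453
```

```bash
python3 -c "
from station import r;print(r.finish_job())"
```

```text
the job is handed in; nothing more can be done
None
```

I handed the job in at about 46 s. The pot stands let go on the balance pan with five cubes in it, and the scoop is back flat on its mat. One cube fell beside the tray while I was carrying them; I scooped it up and tipped it back into the tray. The interface has no tilt, so I threw the cubes off the level scoop with a quick reversal. Pot contents, tray and scoop were checked with the cameras; I did not re-measure the pot after tipping, and no verdict was returned.

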